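Eject the tested converter and lay out the supply chassis

TASK

Press the red lever of the test socket fully down so that the tested converter brick rises, lift it out and lay it on the blue pad of the L-shaped supply chassis, between the corner tabs; then set the finned heat sink centrally on top of it, long side along long side. Stand the transformer upright and square on the dark grey pad next to the green terminal block, and lay the copper-wound choke flat on the orange disc between the transformer and the converter. Set the parts down rather than drop them, and leave the small round tin and the black marker where they stand.

Things in the scene. Friction and masses are not known exactly. Their poses are not given: they have to be found in the camera images.
- module_center (a point): Centre (half-way up) of the loose converter brick: black case, silver top with a pinkish film, 38 (own x) x 58 (own y) x 16 mm high, 0.08 to 0.17 kg. At the start it sits in the socket's pocket, top flush with the block, so it cannot be gripped until the lever has lifted it 14 mm; then its 38 mm wide sides stand clear by that much. The silver top stays up.
- heatsink_center (a point): Centre (half-way up) of the loose black finned heat sink, 38 (own x) x 45 (own y) x 22 mm high, own z up, 0.045 kg. The fins stand on a 4 mm base and run along own x; grip it across the 38 mm (on the fin ends) or across the 45 mm. It stands on the open mat, within 0.7 m of the robot; the other one, far back by the fume hood, is not meant.
- transformer_center (a point): Centre (half-way up) of the loose small transformer: grey iron core with a yellow winding, own z up, 34 mm high, about 0.16 kg. The core is 36 (own x) x 42 (own y) mm; the winding sticks out to 46 mm along own x. Grip it across the 42 mm (flat faces at own y = +-21 mm). It stands on the open mat, within 0.72 m of the robot; the other one, far left, is not meant.
- choke_center (a point): Centre (half-way up) of the loose choke: a flat ring wound with copper wire, solid for gripping, 19 to 21 mm in diameter and 9 mm high, own z up, 0.015 kg. It lies flat on the bench at the start.
- chassis: Supply chassis, fixed aluminium L-bracket, 108 x 232 mm (own x, y), origin under its centre; plate 3 mm; 30 mm high flange at x +54. Pads with tops at z 4 mm, centred at x -4: dark grey 50x54 (transformer) at y +56, orange disc d 33 (choke) at y +4, blue 46x66 (converter, long side along y) at y -64 with 4 mm high corner tabs (5 mm play). Green terminal block, 20 mm high, at y +90 to +107.
- socket: Test socket, fixed dark block, 72 mm along own x, from own y = -52 to +64 mm, 24 mm high, origin on its underside. Its pocket (41 x 61 mm) is centred at own x = 0, own y = +18 mm. The ejector lever stands out at its -y end, hinged about own x 28 mm up at own y = -42 mm. (Round the work: an iron stand 0.19 m high at x > 0.6, y -0.04 to 0.13 m; a lamp from 0.13 m up at x > 0.7 m.)
- ejector (a joint): Ejector lever of the test socket, rad: 0 = up (at the start), 0.5 = fully down. Pressing the red thumb pad down raises the converter, 28 mm for each rad, 14 mm in all. It takes about 3 N at the pad and stays where it is left.
- ejector_pad (a point): Middle of the upper face of the lever's red thumb pad (30 mm along the socket's own x, 26 mm along its y). At the start 46 mm above the bench; fully down about 20 mm above the bench, always about 40 mm beyond the end of the block.
- tip_tin: Bystander: small round whitish tin with a blue label on its lid, 39 mm in diameter, 15 mm high; origin at the centre of its underside. Not to be moved.
- marker: Bystander: black marker pen lying flat, 130 mm long (along own x), 12 mm thick; origin at the middle of its underside. Not to be moved.
Mind the look-alikes: they are no part of the job. What is meant by the part that bears transformer_center is not brown or purple, and is the larger of those in its own colour.

How it is judged:
On the way, in this order (a step that is already met when the one before it is completed fails the run):
1. the ejector lever is down and the converter has risen in its pocket (value of joint ejector above 0.4 rad and z of module_center in the frame of socket above 0.026 m and x of module_center in the frame of socket between -0.01 and 0.01 m and y of module_center in the frame of socket between 0.008 and 0.028 m), for 0.2 s.
2. the converter lies on the blue pad, released, with nothing on it yet (x of module_center in the frame of chassis between -0.014 and 0.006 m and y of module_center in the frame of chassis between -0.074 and -0.054 m and z of module_center in the frame of chassis between 0.009 and 0.015 m and angle between module_center's own z axis and vertical below 0.1 rad and angle between the y axis of module_center and the y axis of chassis, either way round below 0.25 rad and contact force between module and the fingers below 0.05 N and contact force between module and heatsink below 0.05 N), for 0.2 s.
At the end, for the whole second after the job is handed in: Converter flat on the blue pad, transformer upright on the dark grey pad, choke flat on the orange disc: each within 10 mm of the pad's centre in x and y; heat sink within 8 mm of the converter's centre, on top of it; the first two and the heat sink square within 0.25 rad; all released, at rest (x of module_center in the frame of chassis between -0.014 and 0.006 m and y of module_center in the frame of chassis between -0.074 and -0.054 m and z of module_center in the frame of chassis between 0.009 and 0.015 m and angle between each of module_center, heatsink_center, transformer_center's own z axis and vertical below 0.1 rad and angle between the y axis of module_center and the y axis of chassis, either way round below 0.25 rad and x of heatsink_center in the frame of module_center between -0.008 and 0.008 m and y of heatsink_center in the frame of module_center between -0.008 and 0.008 m and z of heatsink_center in the frame of module_center between 0.016 and 0.022 m and angle between the y axis of heatsink_center and the y axis of module_center, either way round below 0.25 rad and x of transformer_center in the frame of chassis between -0.014 and 0.006 m and y of transformer_center in the frame of chassis between 0.046 and 0.066 m and z of transformer_center in the frame of chassis between 0.018 and 0.024 m and (angle between the x axis of transformer_center and the y axis of chassis, either way round below 0.25 rad or angle between the x axis of transformer_center and the x axis of chassis, either way round below 0.25 rad) and x of choke_center in the frame of chassis between -0.014 and 0.006 m and y of choke_center in the frame of chassis between -0.006 and 0.014 m and z of choke_center in the frame of chassis between 0.0055 and 0.0115 m and angle between choke_center's own z axis and vertical below 0.15 rad and linear speed of each of module, heatsink, transformer, choke below 0.02 m/s and angular speed of each of module, heatsink, transformer, choke below 0.3 rad/s and contact force between each of module, heatsink, transformer, choke and the fingers below 0.05 N); the robot touches nothing.
It fails at once if the tip tin is moved by more than 15 mm (distance of tip_tin from where it was at the start of the episode above 0.015 m).
It fails at once if the black marker is moved by more than 15 mm (distance of marker from where it was at the start of the episode above 0.015 m).
It fails at once if the converter, heat sink, transformer or choke falls free (faster than 0.6 m/s with no finger on it) ((linear speed of module above 0.6 m/s and contact force between module and the fingers below 0.02 N) or (linear speed of heatsink above 0.6 m/s and contact force between heatsink and the fingers below 0.02 N) or (linear speed of transformer above 0.6 m/s and contact force between transformer and the fingers below 0.02 N) or (linear speed of choke above 0.6 m/s and contact force between choke and the fingers below 0.02 N)).
It also fails if it takes over 128 s, if anything falls off the work surface, if the arm or the gripper's body presses on something with over 40 N, if the wrist force passes 120 N, or if a joint passes its speed limit or range.

ROBOT

A 7-joint arm with a two-finger parallel gripper is mounted at the origin on a cart in front of the work surface, level with it; the furniture and walls round the work are solid. World frame = base frame: x ahead of the robot, y to its left, z up, the work surface at z = 0. Lengths are in m, angles in rad, forces in N, time in s.
With the tool pointing down it reaches from about 0.425 to 0.925 m from the base axis. Payload 6.8 kg.
Tool frame: the origin (TCP) lies midway between the tips of the shut fingers; the grasp point (between the pads) lies 19 mm behind it; z points along the fingers, y is the line along which they close (so a half turn about z gives the same grasp; the last joint's range is limited). The gripper opens to 85 mm and grips with 20 to 120 N. Pads are 22 mm wide; open, the fingers measure 114 mm over their backs; the gripper's body (76 mm by 85 mm) begins 54 mm behind the grasp point. The pads swing forward as they close: fully open they stand 13 mm farther back than shut.
Start: joints at [1.215, 0.477, 0.022, 1.555, -0.011, 1.109, -0.083], TCP at [0.166, -0.654, 0.231] pointing down, gripper open.
Joint ranges: [-2.96, 2.96], [-0.34, 2.1], [-1.41, 1.46], [0.24, 2.44], [-1.37, 4.51], [0.17, 1.92], [-2.96, 2.96]. Speed limits (rad/s): [2.39, 2.39, 3.14, 3.14, 3.14, 3.14, 3.14].

INTERFACE

Orientations are given as a unit quaternion [w, x, y, z].
In Python, from station import bot gives the robot as it stands.
- The arm moves only by the tool jog_arm, never from a script. Its argument "rows" is a list of rows, each an object of numbers: "fingers": the finger opening in mm, from 0 to 85.4; "x", "y", "z": the shift along the tool's x, y, z in mm; "ax", "ay", "az": the turn, a rotation vector about the tool's x, y, z in degrees. A call has exactly 8 rows; each row shifts and turns the commanded pose from where the row before left it, along the tool's axes as they then stand; what a row does not reach is not made up. A row lasts 1/10 s, in which the tool goes at most 50 mm and 8.59 degrees, less where a joint would pass 70% of its speed; a pose out of reach is approached as far as the arm can. A call with a gripper value outside its range is refused whole. The fingers move at their own pace and stop on an object; "force" is the grip in N (left out, the last holds). Time passes only in rows, so rows that do not move let the fingers close, or fill a call up. It gives the time, the measured TCP pose, the force, the opening and the grip force at its end, in the units of the state.
- bot.get_obs(): the state, without advancing time (a new reading comes with each control period).
- bot.read_camera(name): name is "scene" or "top"; returns a dict with "pixels" (400x640x3 uint8, red, green, blue), "vertical_fov" (degrees; the focal length in pixels is half the picture's height over the tangent of half this angle, whatever the lens; pixels are square), "cx", "cy" (the principal point, pixels), "dist_coeffs" ([k1, k2, p1, p2, k3] as OpenCV has them; the pictures are not rectified), "world_from_camera" (4x4, takes a point from camera to world coordinates). Camera axes: x right, y down, z forward; pixel columns grow to the right and rows downward; lengths in m; the calibration is good to about 2 mm. A picture is of the moment at which its call begins. There is no depth.
- bot.hand_in(): hands the job in; it is judged then, once.
The state is a dict: "t": time; "q": joint angles; "joint_vel": joint speeds; "joint_torque": joint torques, N m; "eef_pos": TCP position; "tool_rot": TCP orientation; "contact_force": force on the tool from outside, world axes, zero at the start; "torque": the same for the moment, N m; "gripper_width": opening from 0.0 (shut) to 1.0 (fully open); "grasp_force": force on a finger pad.
Only numpy, scipy, OpenCV 4.12 (cv2) and the standard library are available. Lean on these libraries where they do the work, as an engineer would, in place of code of your own. Each camera call takes 0.05 s, during which the arm holds its last target. There are 200 camera calls.

## Working session

There is one attempt and no reset: what is moved stays moved. The work goes in short steps, Python scripts to look and compute and a tool call to move; the robot and the scene stay as the last step left them, time stands still between calls to the robot, and variables do not carry over. Pictures are saved under pics/ and viewed, at most 14 in all, crops included, and the job is handed in when it is done.

Besides the shell and the picture viewer there is one more tool, called after "Emit:" as name(argument=value, ...), one argument or row to a line, values as JSON. jog_arm: Moves the arm, as the interface text tells. Its arguments: {"type":"object","properties":{"rows":{"type":"array","items":{"type":"object","properties":{"fingers":{"type":"number"},"x":{"type":"number"},"y":{"type":"number"},"z":{"type":"number"},"ax":{"type":"number"},"ay":{"type":"number"},"az":{"type":"number"}}}},"force":{"type":"number"}},"required":["rows"]}

```bash
mkdir -p pics; cat > h.py <<'E'
import numpy as np, cv2, pickle
from station import bot
def K(c):
    f=200/np.tan(np.radians(c["vertical_fov"])/2)
    return np.array([[f,0,c["cx"]],[0,f,c["cy"]],[0,0,1]]),np.array(c["dist_coeffs"])
def snap(name,tag):
    c=bot.read_camera(name); cv2.imwrite(f"pics/{tag}.png",c["pixels"][:,:,::-1]); pickle.dump(c,open(f"pics/{tag}.pkl","wb")); return c
def load(tag): return pickle.load(open(f"pics/{tag}.pkl","rb"))
def ray(c,p):
    k,d=K(c); T=np.array(c["world_from_camera"])
    u=cv2.undistortPoints(np.array([[p]],float),k,d)[0,0]
    return T[:3,3],T[:3,:3]@np.array([u[0],u[1],1])
def onz(c,p,z):
    o,r=ray(c,p); return o+r*(z-o[2])/r[2]
def tri(c1,p1,c2,p2):
    o1,r1=ray(c1,p1);o2,r2=ray(c2,p2)
    s=np.linalg.lstsq(np.stack([r1,-r2],1),o2-o1,rcond=None)[0]
    a=o1+r1*s[0];b=o2+r2*s[1]; return (a+b)/2,np.linalg.norm(a-b)
def proj(c,P):
    k,d=K(c);T=np.linalg.inv(np.array(c["world_from_camera"]))
    return cv2.projectPoints(np.array(P,float).reshape(-1,3),cv2.Rodrigues(T[:3,:3])[0],T[:3,3],k,d)[0][:,0]
E
python3 - <<'E'
from h import *
for n in("scene","top"):
    c=snap(n,n+"0"); print(n,np.round(c["world_from_camera"],3).tolist(),c["vertical_fov"])
    im=cv2.imread(f"pics/{n}0.png"); cv2.imwrite(f"pics/{n}0b.png",cv2.resize(im,(800,500),interpolation=cv2.INTER_CUBIC))
print(bot.get_obs())
E
```

```text
scene [[-0.438, -0.638, 0.634, -0.197], [-0.899, 0.32, -0.299, 0.42], [-0.012, -0.7, -0.714, 0.928], [0.0, 0.0, 0.0, 1.0]] 55.11127785514044
top [[-0.005, -0.974, 0.226, 0.284], [-1.0, 0.005, 0.0, 0.067], [-0.002, -0.226, -0.974, 1.306], [0.0, 0.0, 0.0, 1.0]] 45.74637642058302
{'t': 0.1, 'q': array([ 1.2149348 ,  0.4777124 ,  0.02235025,  1.55633647, -0.01149442,
        1.1093125 , -0.08308914]), 'joint_vel': array([ 0.00039341, -0.00164246,  0.00014125, -0.00459612, -0.0025667 ,
       -0.00088789, -0.00068132]), 'joint_torque': array([ 4.83947384e-03, -5.97755241e+01,  1.61350116e+00, -2.81955600e+01,
        1.27372064e-02,  5.00898255e-03,  3.10372229e-05]), 'eef_pos': array([ 0.16538676, -0.65387839,  0.23043327]), 'tool_rot': array([-8.03583936e-04,  9.92334597e-01,  1.23577405e-01, -1.64278369e-04]), 'contact_force': array([ 0.22636874, -0.243704  , -0.12756688]), 'torque': array([-0.00340798, -0.00832424, -0.00420224]), 'grasp_force': 0.0, 'gripper_width': 1.0020893557933028}
```

View pics/scene0b.png

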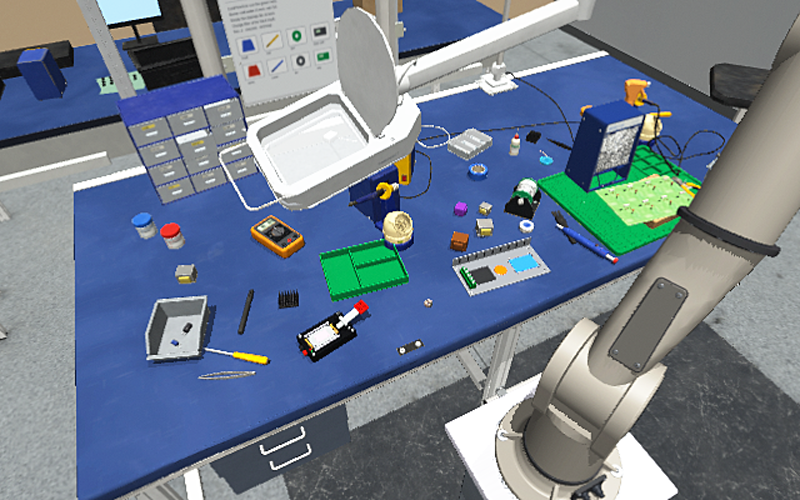

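View pics/top0b.png

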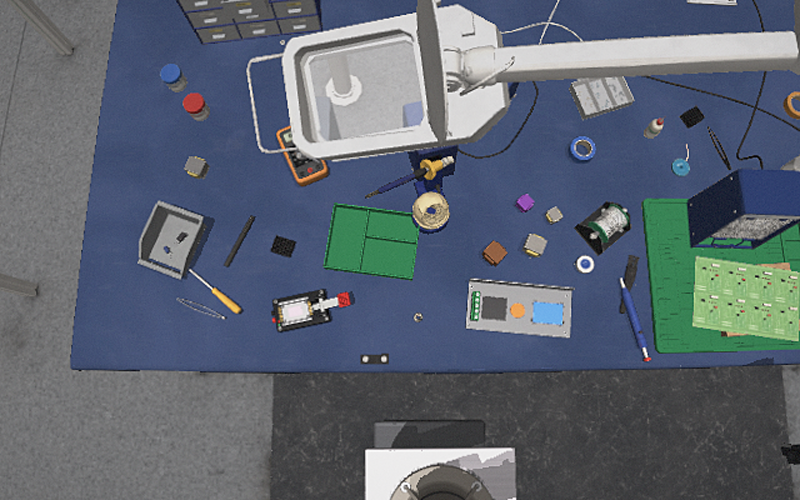

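```bash
cat >> h.py <<'E'
def crop(tag,x0,y0,w,h,s,out):
    im=cv2.imread(f"pics/{tag}.png")[y0:y0+h,x0:x0+w]
    im=cv2.resize(im,None,fx=s,fy=s,interpolation=cv2.INTER_CUBIC)
    for x in range((x0+9)//10*10,x0+w,10):
        cv2.line(im,(int((x-x0+.5)*s),0),(int((x-x0+.5)*s),6),(255,255,255),1); cv2.putText(im,str(x),(int((x-x0+.5)*s)-10,17),0,.35,(255,255,255),1)
    for y in range((y0+9)//10*10,y0+h,10):
        cv2.line(im,(0,int((y-y0+.5)*s)),(6,int((y-y0+.5)*s)),(255,255,255),1); cv2.putText(im,str(y),(8,int((y-y0+.5)*s)+4),0,.35,(255,255,255),1)
    cv2.imwrite(f"pics/{out}.png",im)
E
python3 - <<'E'
from h import *
crop("top0",210,180,133,92,6,"c1")
crop("top0",368,180,110,92,6.5,"c2")
crop("scene0",215,225,133,75,6,"c3")
crop("scene0",355,155,110,92,6.5,"c4")
E
```

```text
(no output)
```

View pics/c1.png

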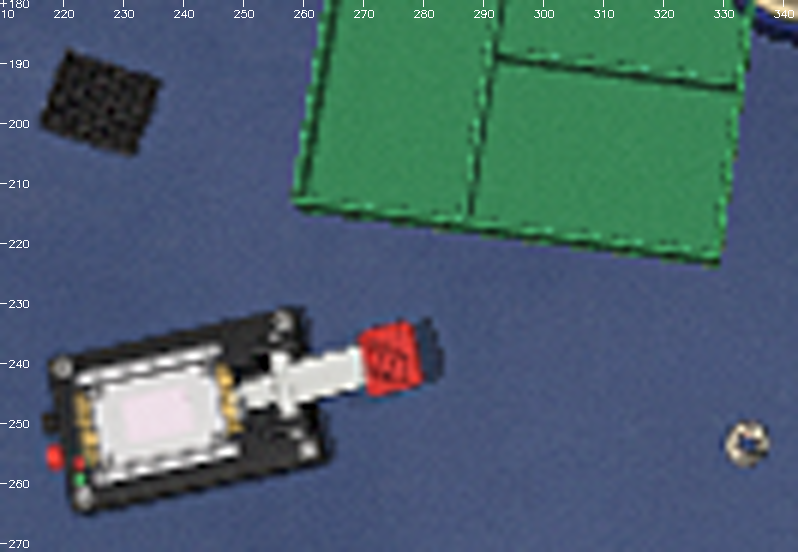

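View pics/c2.png

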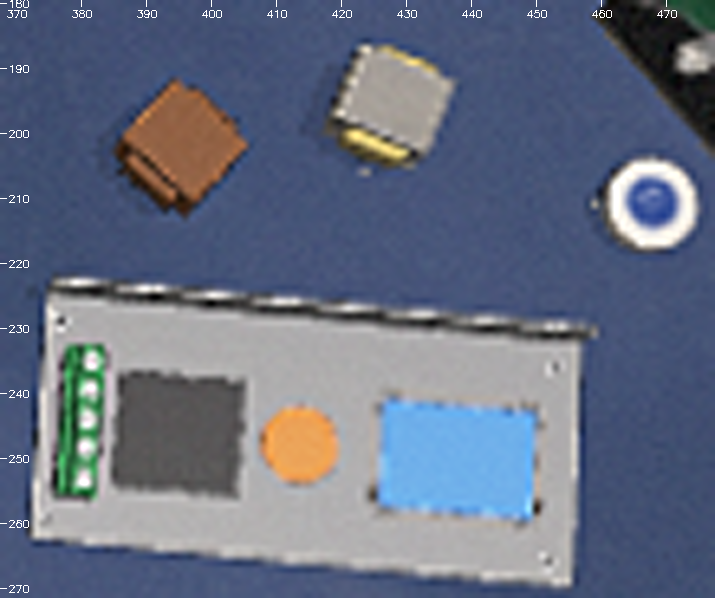

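View pics/c3.png

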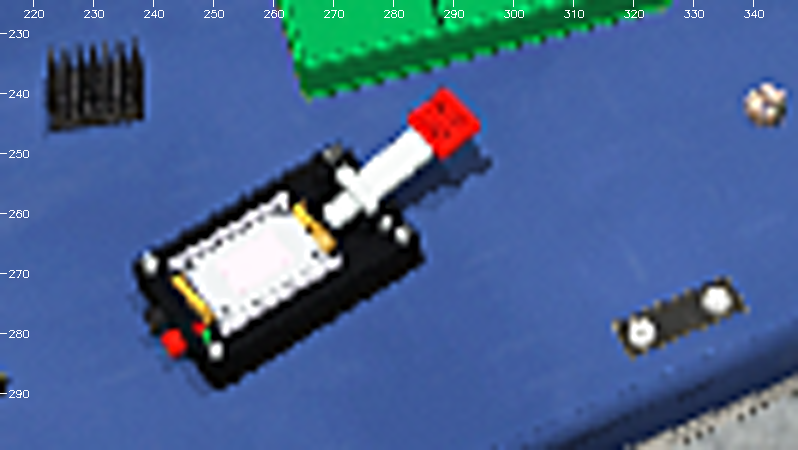

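View pics/c4.png

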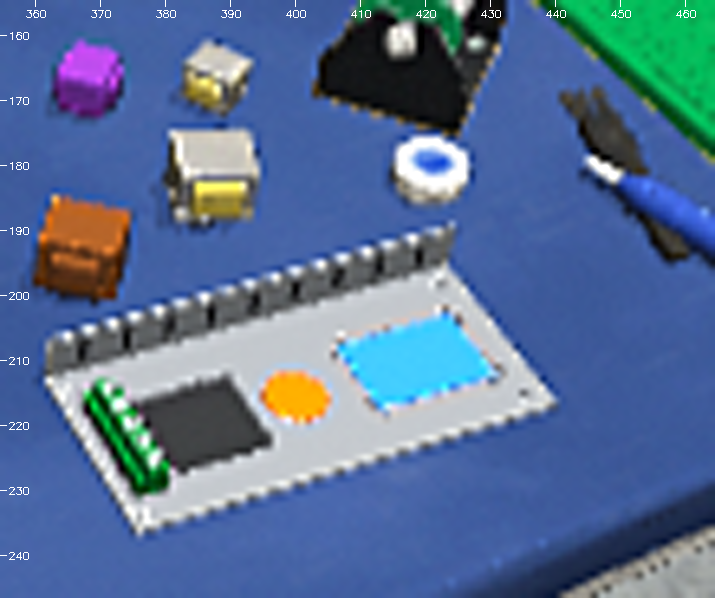

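The pictures show the socket at (242,248) in top, its red pad at (274,239), the heat sink at (226,196), the choke at (334,253), the larger yellow transformer at (428,195), and the chassis pads at (395,246), (413,248) and (437,250). The tin is at (467,211).

```bash
cat > m.py <<'E'
from h import *
from scipy.optimize import least_squares
t=load("top0");s=load("scene0")
P={"modtop":((235.7,249),(257.3,268.6)),"pad":((274.3,239),(288.4,245.2)),"choke":((333.7,253),(342,241.5)),"blue":((437.5,250.3),(418.2,210)),"orange":((413,247.8),(400,215.6)),"grey":((395,246.2),(386.5,219.5)),"tin":((467,210.5),(421,180))}
for n,(a,b) in P.items():
    p,e=tri(t,a,s,b); print(n,np.round(p,4),round(e,4))
w=lambda p,z:onz(t,p,z)
for n,z,ps in [("socket",.024,[(218,239),(259.5,231),(264.5,256),(224,265)]),("module",.024,[(222,243),(246,238),(249,255),(226,260)]),
  ("plate",.003,[(374.5,224),(456.5,232),(455,269),(372.5,262.5)]),("blue",.004,[(426,241.5),(450,243),(449,259.5),(425,257.5)]),("grey",.004,[(386,237),(405,238.5),(404,255.5),(385,254)]),
  ("xfm",.034,[(423.5,186.5),(437,192.5),(433,203.5),(419,198)]),("hs",.022,[(221,188),(236,193),(232,205),(216,200)])]:
    q=np.array([w(p,z)[:2] for p in ps]); c=q.mean(0)
    l=(q[0]-q[1]+q[3]-q[2])/2; m=(q[0]-q[3]+q[1]-q[2])/2
    print(n,np.round(c,4),"len",np.round([np.linalg.norm(l),np.linalg.norm(m)],4),"y-dir deg",np.degrees(np.arctan2(-l[0],l[1])).round(1),"x-dir deg",np.degrees(np.arctan2(m[1],m[0])).round(1))
# silhouette fits of boxes
def fit(tag,box,x0,seed):
    pass
E
python3 m.py; python3 - <<'E'
from h import *
from scipy.spatial.transform import Rotation as R
print(R.from_quat(np.roll(bot.get_obs()["tool_rot"],-1)).as_matrix().round(3))
E
```

```text
modtop [0.4412 0.3127 0.0246] 0.0004
pad [0.466  0.2059 0.0417] 0.0005
choke [0.4315 0.0459 0.0078] 0.0006
blue [ 0.437  -0.2413  0.0054] 0.0006
orange [ 0.4443 -0.1742  0.0041] 0.0008
grey [ 0.4487 -0.1244  0.0058] 0.0017
tin [ 0.5466 -0.3307  0.0127] 0.0018
socket [0.4447 0.2969] len [0.1141 0.0719] y-dir deg 11.7 x-dir deg 13.9
module [0.4412 0.3125] len [0.0655 0.0478] y-dir deg 12.0 x-dir deg 13.5
plate [ 0.4475 -0.1792] len [0.2297 0.1055] y-dir deg -5.6 x-dir deg -5.1
blue [ 0.4369 -0.242 ] len [0.0671 0.0454] y-dir deg -4.7 x-dir deg -6.6
grey [ 0.4494 -0.124 ] len [0.0528 0.0474] y-dir deg -5.0 x-dir deg -5.3
xfm [ 0.587  -0.2171] len [0.0411 0.0348] y-dir deg -23.8 x-dir deg -23.1
hs [0.5888 0.3451] len [0.0467 0.0362] y-dir deg -18.2 x-dir deg -18.1
[[ 0.969  0.245 -0.001]
 [ 0.245 -0.969  0.002]
 [-0.    -0.002 -1.   ]]
```

```bash
cat > p.py <<'E'
import sys
from h import *
from scipy.spatial.transform import Rotation as R
# python3 p.py n x y z psi [lin]: mean tool-frame row over n rows from the measured pose (mm, deg)
def state(o=None):
    o=o or bot.get_obs(); M=R.from_quat(np.roll(o["tool_rot"],-1)).as_matrix()
    return o["eef_pos"],np.degrees(np.arctan2(M[1,0],M[0,0])),M
def rows(n,tgt,lin=False):
    p,psi,M=state(); g=np.array(tgt[:3]); d=(tgt[3]-psi+180)%360-180
    f=lambda q:np.array([np.hypot(q[0],q[1]),np.arctan2(q[1],q[0]),q[2]])
    c=lambda q:np.array([q[0]*np.cos(q[1]),q[0]*np.sin(q[1]),q[2]])
    prev=p
    print("at",p.round(4),round(psi,1),"tiltz",M[:,2].round(3))
    for i in range(n):
        u=(i+1)/n; q=p+(g-p)*u if lin else c(f(p)+(f(g)-f(p))*u)
        a=np.radians(psi+d*i/n); e=(q-prev)*1000; prev=q
        print("x %.1f y %.1f z %.1f az %.2f"%(e[0]*np.cos(a)+e[1]*np.sin(a),e[0]*np.sin(a)-e[1]*np.cos(a),-e[2],-d/n))
if __name__=="__main__":
    v=[float(k) for k in sys.argv[1:6]]; rows(int(v[0]),v[1:],len(sys.argv)>6)
E
python3 p.py 24 0.466 0.205 0.09 102.5
```

```text
at [ 0.1654 -0.6539  0.2304] 14.2 tiltz [-0.001  0.002 -1.   ]
x 48.3 y -8.6 z 5.9 az -3.68
x 47.7 y -9.0 z 5.9 az -3.68
x 47.1 y -9.4 z 5.9 az -3.68
x 46.6 y -9.7 z 5.9 az -3.68
x 46.0 y -10.1 z 5.9 az -3.68
x 45.4 y -10.4 z 5.9 az -3.68
x 44.8 y -10.7 z 5.9 az -3.68
x 44.2 y -11.1 z 5.9 az -3.68
x 43.7 y -11.4 z 5.9 az -3.68
x 43.1 y -11.7 z 5.9 az -3.68
x 42.5 y -12.0 z 5.9 az -3.68
x 41.9 y -12.3 z 5.9 az -3.68
x 41.3 y -12.5 z 5.9 az -3.68
x 40.7 y -12.8 z 5.9 az -3.68
x 40.1 y -13.0 z 5.9 az -3.68
x 39.5 y -13.3 z 5.9 az -3.68
x 38.9 y -13.5 z 5.9 az -3.68
x 38.3 y -13.8 z 5.9 az -3.68
x 37.7 y -14.0 z 5.9 az -3.68
x 37.1 y -14.2 z 5.9 az -3.68
x 36.5 y -14.4 z 5.9 az -3.68
x 35.9 y -14.6 z 5.9 az -3.68
x 35.2 y -14.8 z 5.9 az -3.68
x 34.6 y -15.0 z 5.9 az -3.68
```

Emit:
jog_arm(
  rows=[
    {"x": 48,"y": -9,"az": -3.7,"fingers": 85},
    {"x": 48,"y": -9,"az": -3.7,"fingers": 85},
    {"x": 47,"y": -10,"az": -3.7,"fingers": 85},
    {"x": 47,"y": -10,"az": -3.7,"fingers": 85},
    {"x": 46,"y": -10,"az": -3.7,"fingers": 85},
    {"x": 45,"y": -10,"az": -3.7,"fingers": 85},
    {"x": 45,"y": -11,"az": -3.7,"fingers": 85},
    {"x": 44,"y": -11,"az": -3.7,"fingers": 85},
  ],
)

```text
invalid input
```

Emit:
jog_arm(
  rows=[
    {"x": 44,"y": -11,"az": -3.7,"fingers": 0},
    {"x": 43,"y": -12,"az": -3.7,"fingers": 0},
    {"x": 42,"y": -12,"az": -3.7,"fingers": 0},
    {"x": 42,"y": -12,"az": -3.7,"fingers": 0},
    {"x": 41,"y": -12,"az": -3.7,"fingers": 0},
    {"x": 41,"y": -13,"az": -3.7,"fingers": 0},
    {"x": 40,"y": -13,"az": -3.7,"fingers": 0},
    {"x": 40,"y": -13,"az": -3.7,"fingers": 0},
  ],
)

```text
invalid input
```

```bash
python3 p.py 8 0.466 0.205 0.09 102.5
```

```text
at [ 0.1654 -0.6539  0.2304] 14.2 tiltz [-0.001  0.002 -1.   ]
x 140.9 y -36.0 z 17.6 az -11.04
x 135.5 y -38.9 z 17.6 az -11.04
x 130.1 y -41.5 z 17.6 az -11.04
x 124.6 y -43.9 z 17.6 az -11.04
x 119.1 y -46.0 z 17.6 az -11.04
x 113.6 y -47.9 z 17.6 az -11.04
x 108.1 y -49.5 z 17.6 az -11.04
x 102.5 y -50.9 z 17.6 az -11.04
```

Emit:
jog_arm(
  rows=[
    {"x": 48,"y": -9,"z": 0,"ax": 0,"ay": 0,"az": -3.7,"fingers": 85},
    {"x": 48,"y": -9,"z": 0,"ax": 0,"ay": 0,"az": -3.7,"fingers": 85},
    {"x": 47,"y": -10,"z": 0,"ax": 0,"ay": 0,"az": -3.7,"fingers": 85},
    {"x": 47,"y": -10,"z": 0,"ax": 0,"ay": 0,"az": -3.7,"fingers": 85},
    {"x": 46,"y": -10,"z": 0,"ax": 0,"ay": 0,"az": -3.7,"fingers": 85},
    {"x": 45,"y": -10,"z": 0,"ax": 0,"ay": 0,"az": -3.7,"fingers": 85},
    {"x": 45,"y": -11,"z": 0,"ax": 0,"ay": 0,"az": -3.7,"fingers": 85},
    {"x": 44,"y": -11,"z": 0,"ax": 0,"ay": 0,"az": -3.7,"fingers": 85},
  ],
)

```text
t: 0.9
eef_pos: [0.4564, -0.417, 0.2309]
tool_rot: [-0.0, 0.927, 0.374, -0.0]
contact_force: [0.4, -0.7, 0.3]
gripper_width: 0.996
grasp_force: 0.0
```

Emit:
jog_arm(
  rows=[
    {"x": 44,"y": -11,"z": 0,"ax": 0,"ay": 0,"az": -3.7,"fingers": 0},
    {"x": 43,"y": -12,"z": 0,"ax": 0,"ay": 0,"az": -3.7,"fingers": 0},
    {"x": 42,"y": -12,"z": 0,"ax": 0,"ay": 0,"az": -3.7,"fingers": 0},
    {"x": 42,"y": -12,"z": 0,"ax": 0,"ay": 0,"az": -3.7,"fingers": 0},
    {"x": 41,"y": -12,"z": 0,"ax": 0,"ay": 0,"az": -3.7,"fingers": 0},
    {"x": 41,"y": -13,"z": 0,"ax": 0,"ay": 0,"az": -3.7,"fingers": 0},
    {"x": 40,"y": -13,"z": 0,"ax": 0,"ay": 0,"az": -3.7,"fingers": 0},
    {"x": 40,"y": -13,"z": 0,"ax": 0,"ay": 0,"az": -3.7,"fingers": 0},
  ],
)

```text
t: 1.7
eef_pos: [0.5555, -0.0898, 0.231]
tool_rot: [-0.0, 0.801, 0.599, -0.0]
contact_force: [0.7, 0.1, -0.2]
gripper_width: 0.001
grasp_force: 0.0
```

```bash
python3 p.py 7 0.466 0.205 0.07 102.5
```

```text
at [ 0.5555 -0.0898  0.231 ] 73.6 tiltz [-0.  0. -1.]
x 44.0 y -15.2 z 23.0 az -4.13
x 43.2 y -15.5 z 23.0 az -4.13
x 42.4 y -15.8 z 23.0 az -4.13
x 41.6 y -16.1 z 23.0 az -4.13
x 40.9 y -16.4 z 23.0 az -4.13
x 40.1 y -16.7 z 23.0 az -4.13
x 39.3 y -16.9 z 23.0 az -4.13
```

Emit:
jog_arm(
  rows=[
    {"x": 38,"y": -14,"z": 10,"ax": 0,"ay": 0,"az": -3.6,"fingers": 0},
    {"x": 38,"y": -14,"z": 10,"ax": 0,"ay": 0,"az": -3.6,"fingers": 0},
    {"x": 37,"y": -14,"z": 20,"ax": 0,"ay": 0,"az": -3.6,"fingers": 0},
    {"x": 37,"y": -14,"z": 22,"ax": 0,"ay": 0,"az": -3.6,"fingers": 0},
    {"x": 36,"y": -14,"z": 22,"ax": 0,"ay": 0,"az": -3.6,"fingers": 0},
    {"x": 36,"y": -14,"z": 22,"ax": 0,"ay": 0,"az": -3.6,"fingers": 0},
    {"x": 35,"y": -14,"z": 22,"ax": 0,"ay": 0,"az": -3.6,"fingers": 0},
    {"x": 34,"y": -14,"z": 22,"ax": 0,"ay": 0,"az": -3.7,"fingers": 0},
  ],
)

```text
t: 2.5
eef_pos: [0.4658, 0.2047, 0.0804]
tool_rot: [-0.0, 0.626, 0.78, 0.0]
contact_force: [0.4, 0.4, -0.9]
gripper_width: -0.0
grasp_force: 0.0
```

```bash
python3 p.py 1 0.466 0.205 0.055 102.5
```

```text
at [0.4658 0.2047 0.0804] 102.4 tiltz [ 0.     0.001 -1.   ]
x 0.2 y 0.2 z 25.4 az -0.06
```

Emit:
jog_arm(
  rows=[
    {"x": 0,"y": 0,"z": 20,"ax": 0,"ay": 0,"az": 0,"fingers": 0},
    {"x": 0,"y": 0,"z": 10,"ax": 0,"ay": 0,"az": 0,"fingers": 0},
    {"x": 0,"y": 0,"z": 6,"ax": 0,"ay": 0,"az": 0,"fingers": 0},
    {"x": 0,"y": 0,"z": 6,"ax": 0,"ay": 0,"az": 0,"fingers": 0},
    {"x": 0,"y": 0,"z": 6,"ax": 0,"ay": 0,"az": 0,"fingers": 0},
    {"x": 0,"y": 0,"z": 6,"ax": 0,"ay": 0,"az": 0,"fingers": 0},
    {"x": 0,"y": 0,"z": 4,"ax": 0,"ay": 0,"az": 0,"fingers": 0},
    {"x": 0,"y": 0,"z": 0,"ax": 0,"ay": 0,"az": 0,"fingers": 0},
  ],
)

```text
t: 3.3
eef_pos: [0.467, 0.2031, 0.0231]
tool_rot: [0.0, 0.628, 0.779, 0.0]
contact_force: [-0.1, 0.1, 0.2]
gripper_width: 0.0
grasp_force: 0.1
```

Emit:
jog_arm(
  rows=[
    {"x": 0,"y": 0,"z": 1,"ax": 0,"ay": 0,"az": 0,"fingers": 0},
    {"x": 0,"y": 0,"z": 1,"ax": 0,"ay": 0,"az": 0,"fingers": 0},
    {"x": 0,"y": 0,"z": 1,"ax": 0,"ay": 0,"az": 0,"fingers": 0},
    {"x": 0,"y": 0,"z": 1,"ax": 0,"ay": 0,"az": 0,"fingers": 0},
    {"x": 0,"y": 0,"z": 0,"ax": 0,"ay": 0,"az": 0,"fingers": 0},
    {"x": 0,"y": 0,"z": 0,"ax": 0,"ay": 0,"az": 0,"fingers": 0},
    {"x": 0,"y": 0,"z": 0,"ax": 0,"ay": 0,"az": 0,"fingers": 0},
    {"x": 0,"y": 0,"z": 0,"ax": 0,"ay": 0,"az": 0,"fingers": 0},
  ],
)

```text
t: 4.1
eef_pos: [0.4671, 0.2037, 0.0213]
tool_rot: [0.001, 0.627, 0.779, 0.0]
contact_force: [-4.8, -5.2, 25.4]
gripper_width: -0.0
grasp_force: 12.5
```

Emit:
jog_arm(
  rows=[
    {"x": 0,"y": 0,"z": -10,"ax": 0,"ay": 0,"az": 0,"fingers": 0},
    {"x": 0,"y": 0,"z": -30,"ax": 0,"ay": 0,"az": 0,"fingers": 0},
    {"x": 0,"y": 0,"z": -40,"ax": 0,"ay": 0,"az": 0,"fingers": 75},
    {"x": 25,"y": 0,"z": -10,"ax": 0,"ay": 0,"az": 0,"fingers": 75},
    {"x": 25,"y": 0,"z": 0,"ax": 0,"ay": 0,"az": 0,"fingers": 75},
    {"x": 25,"y": 0,"z": 0,"ax": 0,"ay": 0,"az": 0,"fingers": 75},
    {"x": 25,"y": 0,"z": 0,"ax": 0,"ay": 0,"az": 0,"fingers": 75},
    {"x": 10,"y": 0,"z": 0,"ax": 0,"ay": 0,"az": 0,"fingers": 75},
  ],
)

```text
t: 4.9
eef_pos: [0.4418, 0.3141, 0.1097]
tool_rot: [-0.001, 0.626, 0.78, 0.001]
contact_force: [-0.2, 0.4, -0.4]
gripper_width: 0.879
grasp_force: 0.0
```

```bash
python3 p.py 1 0.4415 0.311 0.026 102.5; python3 - <<'E'
from h import *
snap("scene","s1");snap("top","t1")
crop("s1",120,90,320,220,2.5,"s1b")
crop("t1",200,150,160,120,5,"t1b")
E
```

```text
at [0.4418 0.3141 0.1097] 102.5 tiltz [-0.     0.003 -1.   ]
x -3.0 y -1.0 z 83.7 az 0.01
```

View pics/s1b.png

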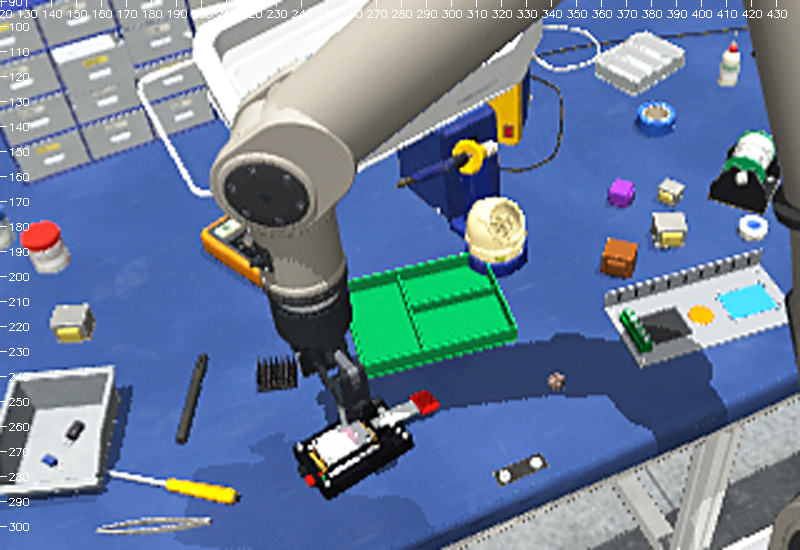

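The lever is down, with the red pad now at (289,251), and the converter stands proud of the socket at about (257,263).

Emit:
jog_arm(
  rows=[
    {"x": -3,"y": -1,"z": 20,"ax": 0,"ay": 0,"az": 0,"fingers": 75},
    {"x": 0,"y": 0,"z": 20,"ax": 0,"ay": 0,"az": 0,"fingers": 75},
    {"x": 0,"y": 0,"z": 20,"ax": 0,"ay": 0,"az": 0,"fingers": 75},
    {"x": 0,"y": 0,"z": 12,"ax": 0,"ay": 0,"az": 0,"fingers": 75},
    {"x": 0,"y": 0,"z": 6,"ax": 0,"ay": 0,"az": 0,"fingers": 70},
    {"x": 0,"y": 0,"z": 5,"ax": 0,"ay": 0,"az": 0,"fingers": 60},
    {"x": 0,"y": 0,"z": 0,"ax": 0,"ay": 0,"az": 0,"fingers": 55},
    {"x": 0,"y": 0,"z": 0,"ax": 0,"ay": 0,"az": 0,"fingers": 55},
  ],
  force=40,
)

```text
t: 5.8
eef_pos: [0.4432, 0.3079, 0.0268]
tool_rot: [0.0, 0.627, 0.779, 0.0]
contact_force: [0.6, 0.3, -0.2]
gripper_width: 0.649
grasp_force: 0.0
```

Emit:
jog_arm(
  rows=[
    {"x": 0,"y": 0,"z": 0,"ax": 0,"ay": 0,"az": 0,"fingers": 44},
    {"x": 0,"y": 0,"z": 0,"ax": 0,"ay": 0,"az": 0,"fingers": 40},
    {"x": 0,"y": 0,"z": 0,"ax": 0,"ay": 0,"az": 0,"fingers": 30},
    {"x": 0,"y": 0,"z": 0,"ax": 0,"ay": 0,"az": 0,"fingers": 20},
    {"x": 0,"y": 0,"z": 0,"ax": 0,"ay": 0,"az": 0,"fingers": 20},
    {"x": 0,"y": 0,"z": 0,"ax": 0,"ay": 0,"az": 0,"fingers": 20},
    {"x": 0,"y": 0,"z": 0,"ax": 0,"ay": 0,"az": 0,"fingers": 20},
    {"x": 0,"y": 0,"z": 0,"ax": 0,"ay": 0,"az": 0,"fingers": 20},
  ],
)

```text
t: 6.6
eef_pos: [0.4431, 0.3078, 0.0264]
tool_rot: [0.0, 0.627, 0.779, 0.0]
contact_force: [0.7, 0.5, 3.0]
gripper_width: 0.432
grasp_force: 42.2
```

Emit:
jog_arm(
  rows=[
    {"x": 0,"y": 0,"z": -4,"ax": 0,"ay": 0,"az": 0,"fingers": 20},
    {"x": 0,"y": 0,"z": -8,"ax": 0,"ay": 0,"az": 0,"fingers": 20},
    {"x": 0,"y": 0,"z": -14,"ax": 0,"ay": 0,"az": 0,"fingers": 20},
    {"x": 0,"y": 0,"z": -20,"ax": 0,"ay": 0,"az": 0,"fingers": 20},
    {"x": 0,"y": 0,"z": -25,"ax": 0,"ay": 0,"az": 0,"fingers": 20},
    {"x": 0,"y": 0,"z": -25,"ax": 0,"ay": 0,"az": 0,"fingers": 20},
    {"x": 0,"y": 0,"z": -10,"ax": 0,"ay": 0,"az": 0,"fingers": 20},
    {"x": 0,"y": 0,"z": 0,"ax": 0,"ay": 0,"az": 0,"fingers": 20},
  ],
)

```text
t: 7.4
eef_pos: [0.4436, 0.3082, 0.1341]
tool_rot: [0.001, 0.627, 0.779, 0.002]
contact_force: [-0.1, 0.1, -1.7]
gripper_width: 0.431
grasp_force: 41.8
```

```bash
python3 p.py 8 0.49 0.05 0.13 94; python3 - <<'E'
from h import *
snap("scene","s2");crop("s2",200,200,100,80,6,"s2b")
E
```

```text
at [0.4436 0.3082 0.1341] 102.3 tiltz [ 0.003  0.002 -1.   ]
x -33.9 y 6.4 z 0.5 az 1.04
x -33.8 y 4.8 z 0.5 az 1.04
x -33.6 y 3.2 z 0.5 az 1.04
x -33.3 y 1.5 z 0.5 az 1.04
x -33.0 y -0.0 z 0.5 az 1.04
x -32.6 y -1.6 z 0.5 az 1.04
x -32.1 y -3.1 z 0.5 az 1.04
x -31.5 y -4.5 z 0.5 az 1.04
```

View pics/s2b.png

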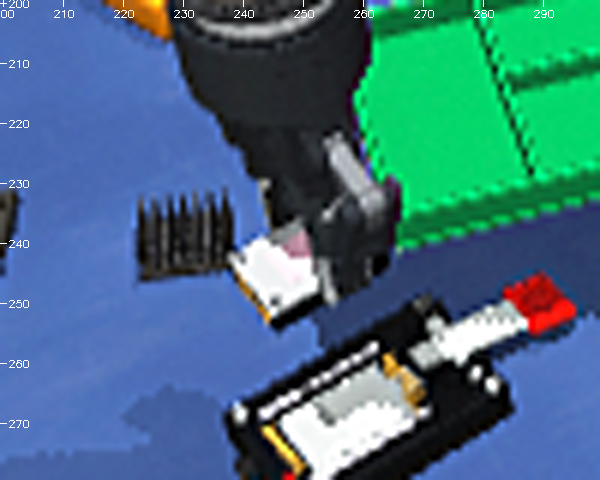

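The converter at (252,245) is held level and the pocket is empty.

Emit:
jog_arm(
  rows=[
    {"x": -34,"y": 6,"z": 0,"ax": 0,"ay": 0,"az": 1,"fingers": 20},
    {"x": -34,"y": 5,"z": 0,"ax": 0,"ay": 0,"az": 1,"fingers": 20},
    {"x": -34,"y": 3,"z": 0,"ax": 0,"ay": 0,"az": 1,"fingers": 20},
    {"x": -33,"y": 1,"z": 0,"ax": 0,"ay": 0,"az": 1,"fingers": 20},
    {"x": -33,"y": 0,"z": 0,"ax": 0,"ay": 0,"az": 1,"fingers": 20},
    {"x": -33,"y": -2,"z": 0,"ax": 0,"ay": 0,"az": 1,"fingers": 20},
    {"x": -32,"y": -3,"z": 0,"ax": 0,"ay": 0,"az": 1,"fingers": 20},
    {"x": -32,"y": -5,"z": 0,"ax": 0,"ay": 0,"az": 1,"fingers": 20},
  ],
)

```text
t: 8.25
eef_pos: [0.4875, 0.0463, 0.1309]
tool_rot: [-0.001, 0.68, 0.733, -0.001]
contact_force: [-0.0, -0.5, -1.4]
gripper_width: 0.43
grasp_force: 41.8
```

```bash
python3 p.py 8 0.4375 -0.245 0.09 84.8 | sed -n '1,10p'
```

```text
at [0.4875 0.0463 0.1309] 94.2 tiltz [-0.002 -0.    -1.   ]
x -37.1 y 0.8 z 5.1 az 1.18
x -37.2 y -1.2 z 5.1 az 1.18
x -37.2 y -3.3 z 5.1 az 1.18
x -37.1 y -5.3 z 5.1 az 1.18
x -36.8 y -7.4 z 5.1 az 1.18
x -36.5 y -9.4 z 5.1 az 1.18
x -36.0 y -11.5 z 5.1 az 1.18
x -35.4 y -13.5 z 5.1 az 1.18
```

Emit:
jog_arm(
  rows=[
    {"x": -37,"y": 1,"z": 5,"ax": 0,"ay": 0,"az": 1.2,"fingers": 20},
    {"x": -37,"y": -1,"z": 5,"ax": 0,"ay": 0,"az": 1.2,"fingers": 20},
    {"x": -37,"y": -3,"z": 5,"ax": 0,"ay": 0,"az": 1.2,"fingers": 20},
    {"x": -37,"y": -5,"z": 5,"ax": 0,"ay": 0,"az": 1.2,"fingers": 20},
    {"x": -37,"y": -7,"z": 5,"ax": 0,"ay": 0,"az": 1.2,"fingers": 20},
    {"x": -37,"y": -9,"z": 5,"ax": 0,"ay": 0,"az": 1.2,"fingers": 20},
    {"x": -36,"y": -12,"z": 5,"ax": 0,"ay": 0,"az": 1.2,"fingers": 20},
    {"x": -35,"y": -14,"z": 5,"ax": 0,"ay": 0,"az": 1.2,"fingers": 20},
  ],
)

```text
t: 9.05
eef_pos: [0.4377, -0.2441, 0.0908]
tool_rot: [-0.001, 0.739, 0.673, -0.0]
contact_force: [0.9, -0.3, -0.8]
gripper_width: 0.428
grasp_force: 41.8
```

```bash
python3 p.py 1 0.4375 -0.245 0.009 84.8; python3 - <<'E'
from h import *
snap("scene","s3");crop("s3",360,160,120,90,6,"s3b")
E
```

```text
at [ 0.4377 -0.2441  0.0908] 84.6 tiltz [-0.002  0.001 -1.   ]
x -0.9 y -0.1 z 81.8 az -0.15
```

View pics/s3b.png

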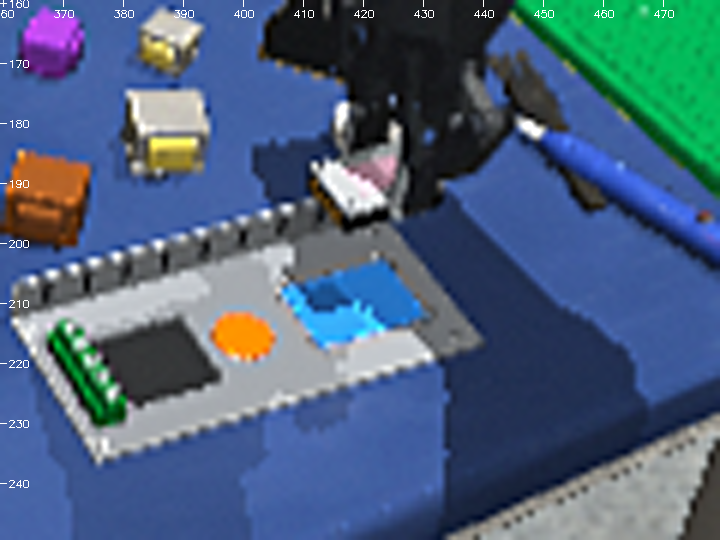

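The converter at (418,190) is held over the blue pad, and the tin, near (418,178), is clear.

Emit:
jog_arm(
  rows=[
    {"x": -1,"y": 0,"z": 20,"ax": 0,"ay": 0,"az": 0,"fingers": 20},
    {"x": 0,"y": 0,"z": 20,"ax": 0,"ay": 0,"az": 0,"fingers": 20},
    {"x": 0,"y": 0,"z": 18,"ax": 0,"ay": 0,"az": 0,"fingers": 20},
    {"x": 0,"y": 0,"z": 10,"ax": 0,"ay": 0,"az": 0,"fingers": 20},
    {"x": 0,"y": 0,"z": 6,"ax": 0,"ay": 0,"az": 0,"fingers": 20},
    {"x": 0,"y": 0,"z": 4,"ax": 0,"ay": 0,"az": 0,"fingers": 20},
    {"x": 0,"y": 0,"z": 2,"ax": 0,"ay": 0,"az": 0,"fingers": 20},
    {"x": 0,"y": 0,"z": 0,"ax": 0,"ay": 0,"az": 0,"fingers": 20},
  ],
)

```text
t: 9.9
eef_pos: [0.4392, -0.244, 0.0125]
tool_rot: [0.0, 0.739, 0.674, 0.0]
contact_force: [-0.4, 0.2, -1.4]
gripper_width: 0.433
grasp_force: 41.8
```

Emit:
jog_arm(
  rows=[
    {"x": 0,"y": 0,"z": 1,"ax": 0,"ay": 0,"az": 0,"fingers": 20},
    {"x": 0,"y": 0,"z": 0,"ax": 0,"ay": 0,"az": 0,"fingers": 20},
    {"x": 0,"y": 0,"z": 0,"ax": 0,"ay": 0,"az": 0,"fingers": 20},
    {"x": 0,"y": 0,"z": 0,"ax": 0,"ay": 0,"az": 0,"fingers": 20},
    {"x": 0,"y": 0,"z": 0,"ax": 0,"ay": 0,"az": 0,"fingers": 20},
    {"x": 0,"y": 0,"z": 0,"ax": 0,"ay": 0,"az": 0,"fingers": 20},
    {"x": 0,"y": 0,"z": 0,"ax": 0,"ay": 0,"az": 0,"fingers": 20},
    {"x": 0,"y": 0,"z": 0,"ax": 0,"ay": 0,"az": 0,"fingers": 20},
  ],
)

```text
t: 10.7
eef_pos: [0.4389, -0.2439, 0.0113]
tool_rot: [-0.0, 0.739, 0.674, -0.0]
contact_force: [0.3, 0.2, -0.6]
gripper_width: 0.433
grasp_force: 41.8
```

Emit:
jog_arm(
  rows=[
    {"x": 0,"y": 0,"z": 0.7,"ax": 0,"ay": 0,"az": 0,"fingers": 20},
    {"x": 0,"y": 0,"z": 0.7,"ax": 0,"ay": 0,"az": 0,"fingers": 20},
    {"x": 0,"y": 0,"z": 0.6,"ax": 0,"ay": 0,"az": 0,"fingers": 20},
    {"x": 0,"y": 0,"z": 0,"ax": 0,"ay": 0,"az": 0,"fingers": 20},
    {"x": 0,"y": 0,"z": 0,"ax": 0,"ay": 0,"az": 0,"fingers": 20},
    {"x": 0,"y": 0,"z": 0,"ax": 0,"ay": 0,"az": 0,"fingers": 20},
    {"x": 0,"y": 0,"z": 0,"ax": 0,"ay": 0,"az": 0,"fingers": 20},
    {"x": 0,"y": 0,"z": 0,"ax": 0,"ay": 0,"az": 0,"fingers": 20},
  ],
)

```text
t: 11.5
eef_pos: [0.439, -0.2439, 0.0093]
tool_rot: [0.0, 0.739, 0.674, 0.0]
contact_force: [-0.3, -0.1, -0.9]
gripper_width: 0.429
grasp_force: 41.8
```

Emit:
jog_arm(
  rows=[
    {"x": 0,"y": 0,"z": 0.5,"ax": 0,"ay": 0,"az": 0,"fingers": 20},
    {"x": 0,"y": 0,"z": 0.5,"ax": 0,"ay": 0,"az": 0,"fingers": 20},
    {"x": 0,"y": 0,"z": 0.5,"ax": 0,"ay": 0,"az": 0,"fingers": 20},
    {"x": 0,"y": 0,"z": 0,"ax": 0,"ay": 0,"az": 0,"fingers": 20},
    {"x": 0,"y": 0,"z": 0,"ax": 0,"ay": 0,"az": 0,"fingers": 20},
    {"x": 0,"y": 0,"z": 0,"ax": 0,"ay": 0,"az": 0,"fingers": 20},
    {"x": 0,"y": 0,"z": 0,"ax": 0,"ay": 0,"az": 0,"fingers": 20},
    {"x": 0,"y": 0,"z": 0,"ax": 0,"ay": 0,"az": 0,"fingers": 20},
  ],
)

```text
t: 12.3
eef_pos: [0.439, -0.244, 0.009]
tool_rot: [0.0, 0.739, 0.674, -0.0]
contact_force: [-4.4, 2.1, 15.2]
gripper_width: 0.431
grasp_force: 43.6
```

Emit:
jog_arm(
  rows=[
    {"x": 0,"y": 0,"z": -0.6,"ax": 0,"ay": 0,"az": 0,"fingers": 20},
    {"x": 0,"y": 0,"z": 0,"ax": 0,"ay": 0,"az": 0,"fingers": 38},
    {"x": 0,"y": 0,"z": 0,"ax": 0,"ay": 0,"az": 0,"fingers": 44},
    {"x": 0,"y": 0,"z": 0,"ax": 0,"ay": 0,"az": 0,"fingers": 52},
    {"x": 0,"y": 0,"z": 0,"ax": 0,"ay": 0,"az": 0,"fingers": 54},
    {"x": 0,"y": 0,"z": 0,"ax": 0,"ay": 0,"az": 0,"fingers": 54},
    {"x": 0,"y": 0,"z": -10,"ax": 0,"ay": 0,"az": 0,"fingers": 54},
    {"x": 0,"y": 0,"z": -30,"ax": 0,"ay": 0,"az": 0,"fingers": 54},
  ],
)

```text
t: 13.1
eef_pos: [0.4372, -0.2431, 0.0474]
tool_rot: [-0.002, 0.739, 0.674, -0.001]
contact_force: [0.1, 0.7, 0.5]
gripper_width: 0.633
grasp_force: 0.0
```

Emit:
jog_arm(
  rows=[
    {"x": 0,"y": 0,"z": -40,"ax": 0,"ay": 0,"az": 0,"fingers": 60},
    {"x": 0,"y": 0,"z": -40,"ax": 0,"ay": 0,"az": 0,"fingers": 60},
    {"x": 30,"y": 0,"z": 0,"ax": 0,"ay": 0,"az": 0,"fingers": 60},
    {"x": 30,"y": 10,"z": 0,"ax": 0,"ay": 0,"az": 0,"fingers": 60},
    {"x": 30,"y": 5,"z": 0,"ax": 0,"ay": 0,"az": 0,"fingers": 60},
    {"x": 30,"y": 5,"z": 0,"ax": 0,"ay": 0,"az": 0,"fingers": 60},
    {"x": 30,"y": 5,"z": 0,"ax": 0,"ay": 0,"az": 0,"fingers": 60},
    {"x": 30,"y": 5,"z": 0,"ax": 0,"ay": 0,"az": 0,"fingers": 60},
  ],
)

```text
t: 13.9
eef_pos: [0.4856, -0.0663, 0.1292]
tool_rot: [0.0, 0.739, 0.674, 0.0]
contact_force: [-0.0, 0.5, -0.2]
gripper_width: 0.703
grasp_force: 0.0
```

```bash
python3 p.py 12 0.589 0.345 0.13 71.8; python3 - <<'E'
from h import *
snap("scene","s4");snap("top","t4")
crop("s4",360,160,110,90,5,"a");crop("t4",365,175,110,100,5,"b")
a=cv2.imread("pics/a.png");b=cv2.imread("pics/b.png")
cv2.imwrite("pics/ab4.png",np.hstack([cv2.resize(a,(400,327)),cv2.resize(b[:450],(400,327))]))
E
```

```text
at [ 0.4856 -0.0663  0.1292] 84.7 tiltz [ 0.001 -0.    -1.   ]
x 27.4 y 16.5 z -0.1 az 1.07
x 29.4 y 14.3 z -0.1 az 1.07
x 31.3 y 12.0 z -0.1 az 1.07
x 32.9 y 9.5 z -0.1 az 1.07
x 34.4 y 6.7 z -0.1 az 1.07
x 35.6 y 3.9 z -0.1 az 1.07
x 36.6 y 0.8 z -0.1 az 1.07
x 37.4 y -2.3 z -0.1 az 1.07
x 37.9 y -5.6 z -0.1 az 1.07
x 38.0 y -8.9 z -0.1 az 1.07
x 37.9 y -12.3 z -0.1 az 1.07
x 37.5 y -15.7 z -0.1 az 1.07
```

View pics/ab4.png

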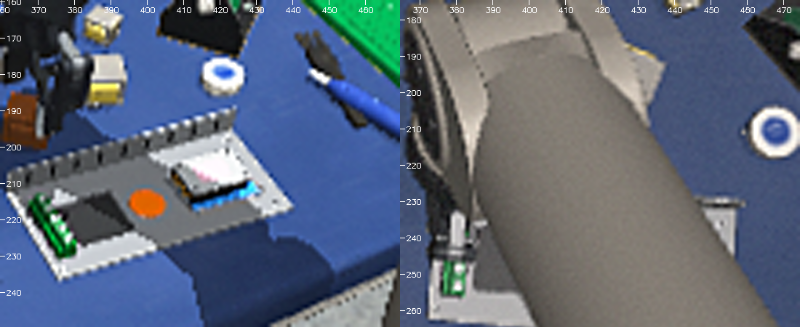

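Emit:
jog_arm(
  rows=[
    {"x": 36,"y": -3,"z": 0,"ax": 0,"ay": 0,"az": 1,"fingers": 60},
    {"x": 38,"y": -4,"z": 0,"ax": 0,"ay": 0,"az": 1,"fingers": 60},
    {"x": 40,"y": -4,"z": 0,"ax": 0,"ay": 0,"az": 1,"fingers": 60},
    {"x": 40,"y": -4,"z": 0,"ax": 0,"ay": 0,"az": 1,"fingers": 60},
    {"x": 40,"y": -5,"z": 0,"ax": 0,"ay": 0,"az": 1,"fingers": 60},
    {"x": 40,"y": -6,"z": 0,"ax": 0,"ay": 0,"az": 1,"fingers": 60},
    {"x": 38,"y": -6,"z": 0,"ax": 0,"ay": 0,"az": 1,"fingers": 60},
    {"x": 36,"y": -6,"z": 0,"ax": 0,"ay": 0,"az": 1,"fingers": 60},
  ],
)

```text
t: 14.8
eef_pos: [0.4952, 0.2439, 0.129]
tool_rot: [0.0, 0.784, 0.62, 0.0]
contact_force: [1.3, -0.2, 0.2]
gripper_width: 0.703
grasp_force: 0.0
```

```bash
python3 p.py 4 0.589 0.345 0.12 71.8 lin; python3 - <<'E'
from h import *
t=load("top0");s=load("scene0")
def box(c,L,yaw,h):
    a=np.radians(yaw);X=np.array([np.cos(a),np.sin(a)]);Y=np.array([-np.sin(a),np.cos(a)])
    return [list(np.array(c)+X*i*L[0]/2+Y*j*L[1]/2)+[h] for i,j in((1,1),(1,-1),(-1,-1),(-1,1))]
print(proj(s,box((.4377,-.2425),(.038,.058),-5.2,.02)).round(1).tolist(),proj(s,[[.4377,-.2425,.02]]).round(1))
for c,L,y,h in(((.5888,.3451),(.038,.045),-18.2,.022),((.587,-.2171),(.036,.042),-23.5,.034)):
  for n,cam in(("t",t),("s",s)):
    for z in(h,0): print(n,z,proj(cam,box(c,L,y,z)).round(1).tolist())
E
```

```text
at [0.4952 0.2439 0.129 ] 76.7 tiltz [ 0. -0. -1.]
x 30.0 y 17.0 z 2.3 az 1.21
x 30.4 y 16.4 z 2.3 az 1.21
x 30.7 y 15.7 z 2.3 az 1.21
x 31.0 y 15.1 z 2.3 az 1.21
[[408.5, 205.1], [423.8, 200.5], [430.1, 208.3], [414.5, 213.1]] [[419.2 206.7]]
t 0.022 [[221.2, 187.8], [236.1, 192.6], [231.3, 205.2], [216.4, 200.4]]
t 0 [[222.8, 189.7], [237.5, 194.4], [232.9, 206.9], [218.1, 202.1]]
s 0.022 [[223.9, 232.8], [238.6, 231.1], [238.5, 240.7], [223.4, 242.4]]
s 0 [[225.2, 237.3], [239.8, 235.7], [239.7, 245.2], [224.8, 246.9]]
t 0.034 [[423.3, 186.4], [437.4, 192.2], [432.9, 203.9], [418.8, 198.0]]
t 0 [[421.0, 189.4], [434.7, 195.1], [430.3, 206.4], [416.5, 200.7]]
s 0.034 [[381.0, 175.1], [393.0, 174.6], [394.9, 181.6], [382.7, 182.1]]
s 0 [[380.0, 182.3], [391.8, 181.8], [393.6, 188.8], [381.6, 189.3]]
```

Emit:
jog_arm(
  rows=[
    {"x": 30,"y": 17,"z": 0,"ax": 0,"ay": 0,"az": 1.2,"fingers": 60},
    {"x": 30,"y": 16,"z": 0,"ax": 0,"ay": 0,"az": 1.2,"fingers": 60},
    {"x": 31,"y": 16,"z": 0,"ax": 0,"ay": 0,"az": 1.2,"fingers": 60},
    {"x": 32,"y": 15,"z": 5,"ax": 0,"ay": 0,"az": 1.3,"fingers": 60},
    {"x": 0,"y": 0,"z": 20,"ax": 0,"ay": 0,"az": 0,"fingers": 60},
    {"x": 0,"y": 0,"z": 20,"ax": 0,"ay": 0,"az": 0,"fingers": 60},
    {"x": 0,"y": 0,"z": 20,"ax": 0,"ay": 0,"az": 0,"fingers": 60},
    {"x": 0,"y": 0,"z": 0,"ax": 0,"ay": 0,"az": 0,"fingers": 60},
  ],
  force=25,
)

```text
t: 15.6
eef_pos: [0.5876, 0.3426, 0.0607]
tool_rot: [0.0, 0.81, 0.586, -0.003]
contact_force: [-0.1, -0.6, -0.8]
gripper_width: 0.702
grasp_force: 0.0
```

```bash
python3 p.py 1 0.589 0.346 0.006 71.8 lin; python3 - <<'E'
from h import *
snap("scene","s5");snap("top","t5")
crop("s5",195,205,80,60,5,"a");crop("t5",195,170,80,60,5,"b")
cv2.imwrite("pics/ab5.png",np.hstack([cv2.imread("pics/a.png"),cv2.imread("pics/b.png")]))
E
```

```text
at [0.5876 0.3426 0.0607] 71.8 tiltz [-0.004 -0.004 -1.   ]
x 3.6 y 0.3 z 54.7 az -0.03
```

View pics/ab5.png

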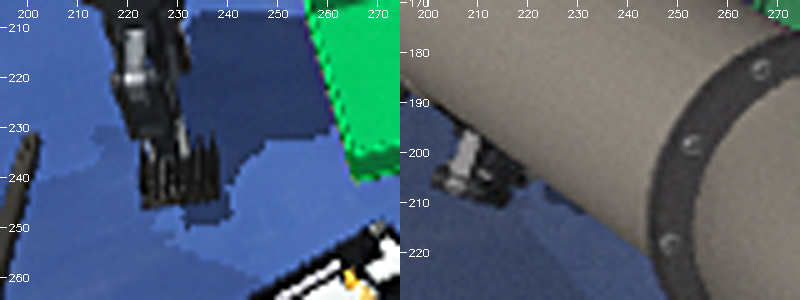

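The fingers stand above the heat sink, at about (230,239) in scene, so I go down and close.

Emit:
jog_arm(
  rows=[
    {"x": 3,"y": 0,"z": 15,"ax": 0,"ay": 0,"az": 0,"fingers": 60},
    {"x": 0,"y": 0,"z": 15,"ax": 0,"ay": 0,"az": 0,"fingers": 60},
    {"x": 0,"y": 0,"z": 12,"ax": 0,"ay": 0,"az": 0,"fingers": 60},
    {"x": 0,"y": 0,"z": 9,"ax": 0,"ay": 0,"az": 0,"fingers": 60},
    {"x": 0,"y": 0,"z": 3,"ax": 0,"ay": 0,"az": 0,"fingers": 60},
    {"x": 0,"y": 0,"z": 0,"ax": 0,"ay": 0,"az": 0,"fingers": 50},
    {"x": 0,"y": 0,"z": 0,"ax": 0,"ay": 0,"az": 0,"fingers": 45},
    {"x": 0,"y": 0,"z": 0,"ax": 0,"ay": 0,"az": 0,"fingers": 40},
  ],
)

```text
t: 16.5
eef_pos: [0.5903, 0.3481, 0.0101]
tool_rot: [0.0, 0.81, 0.586, 0.001]
contact_force: [0.9, 0.2, 0.5]
gripper_width: 0.474
grasp_force: 0.0
```

Emit:
jog_arm(
  rows=[
    {"x": 0,"y": 0,"z": 0,"ax": 0,"ay": 0,"az": 0,"fingers": 35},
    {"x": 0,"y": 0,"z": 0,"ax": 0,"ay": 0,"az": 0,"fingers": 25},
    {"x": 0,"y": 0,"z": 0,"ax": 0,"ay": 0,"az": 0,"fingers": 20},
    {"x": 0,"y": 0,"z": 0,"ax": 0,"ay": 0,"az": 0,"fingers": 20},
    {"x": 0,"y": 0,"z": 0,"ax": 0,"ay": 0,"az": 0,"fingers": 20},
    {"x": 0,"y": 0,"z": 0,"ax": 0,"ay": 0,"az": 0,"fingers": 20},
    {"x": 0,"y": 0,"z": 0,"ax": 0,"ay": 0,"az": 0,"fingers": 20},
    {"x": 0,"y": 0,"z": 0,"ax": 0,"ay": 0,"az": 0,"fingers": 20},
  ],
)

```text
t: 17.3
eef_pos: [0.5904, 0.3481, 0.0102]
tool_rot: [0.0, 0.81, 0.586, 0.001]
contact_force: [-1.5, -0.2, 7.0]
gripper_width: 0.434
grasp_force: 25.4
```

Emit:
jog_arm(
  rows=[
    {"x": 0,"y": 0,"z": -5,"ax": 0,"ay": 0,"az": 0,"fingers": 20},
    {"x": 0,"y": 0,"z": -15,"ax": 0,"ay": 0,"az": 0,"fingers": 20},
    {"x": 0,"y": 0,"z": -30,"ax": 0,"ay": 0,"az": 0,"fingers": 20},
    {"x": 0,"y": 0,"z": -35,"ax": 0,"ay": 0,"az": 0,"fingers": 20},
    {"x": 0,"y": 0,"z": -35,"ax": 0,"ay": 0,"az": 0,"fingers": 20},
    {"x": -20,"y": -20,"z": -10,"ax": 0,"ay": 0,"az": -1.2,"fingers": 20},
    {"x": -30,"y": -25,"z": 0,"ax": 0,"ay": 0,"az": -1.3,"fingers": 20},
    {"x": -30,"y": -25,"z": 0,"ax": 0,"ay": 0,"az": -1.3,"fingers": 20},
  ],
)

```text
t: 18.1
eef_pos: [0.4989, 0.2914, 0.1408]
tool_rot: [0.0, 0.79, 0.613, 0.001]
contact_force: [0.3, 0.3, 0.3]
gripper_width: 0.432
grasp_force: 25.2
```

```bash
python3 p.py 8 0.49 0.0 0.13 80 lin|sed -n '1p;2p;9p'
```

```text
at [0.4989 0.2914 0.1408] 75.7 tiltz [ 0.002  0.001 -1.   ]
x -35.6 y 7.9 z 1.3 az -0.54
x -36.0 y 5.6 z 1.3 az -0.54
```

Emit:
jog_arm(
  rows=[
    {"x": -36,"y": 8,"z": 0,"ax": 0,"ay": 0,"az": -0.5,"fingers": 20},
    {"x": -36,"y": 8,"z": 0,"ax": 0,"ay": 0,"az": -0.5,"fingers": 20},
    {"x": -36,"y": 7,"z": 0,"ax": 0,"ay": 0,"az": -0.5,"fingers": 20},
    {"x": -36,"y": 7,"z": 0,"ax": 0,"ay": 0,"az": -0.5,"fingers": 20},
    {"x": -36,"y": 7,"z": 0,"ax": 0,"ay": 0,"az": -0.6,"fingers": 20},
    {"x": -36,"y": 6,"z": 0,"ax": 0,"ay": 0,"az": -0.6,"fingers": 20},
    {"x": -36,"y": 6,"z": 0,"ax": 0,"ay": 0,"az": -0.6,"fingers": 20},
    {"x": -36,"y": 6,"z": 0,"ax": 0,"ay": 0,"az": -0.6,"fingers": 20},
  ],
)

```text
t: 18.9
eef_pos: [0.4906, -0.0031, 0.1403]
tool_rot: [0.0, 0.766, 0.643, 0.0]
contact_force: [2.0, -0.8, -0.4]
gripper_width: 0.435
grasp_force: 25.2
```

```bash
python3 p.py 8 0.4385 -0.240 0.085 84.8 lin|sed -n '1p;2p;9p'; python3 - <<'E'
from h import *
snap("scene","s6");snap("top","t6")
crop("s6",395,190,50,40,8,"a");crop("t6",415,230,50,40,8,"b")
cv2.imwrite("pics/ab6.png",np.hstack([cv2.imread("pics/a.png"),cv2.imread("pics/b.png")]))
E
```

```text
at [ 0.4906 -0.0031  0.1403] 80.0 tiltz [ 0.001 -0.    -1.   ]
x -30.3 y -1.3 z 6.9 az -0.60
x -30.1 y -3.5 z 6.9 az -0.60
```

View pics/ab6.png

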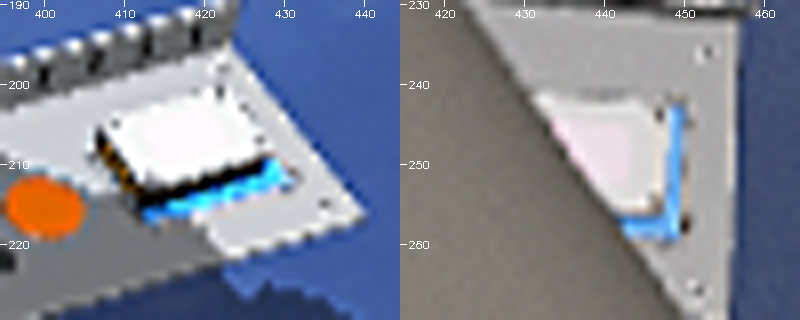

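The converter's top corners in scene are (407.5,205), (422,200.5), (428,208.5) and (412,214). In top, its right-hand corners are (447.5,241.5) and (446.5,256).

```bash
python3 - <<'E'
from h import *
s=load("s6");t=load("t6")
q=np.array([onz(s,p,.02)[:2] for p in((407.5,205),(422,200.5),(428,208.5),(412,214))]);print(q.round(4).tolist(),q.mean(0))
print([onz(t,p,.02)[:2].round(4).tolist() for p in((447.5,241.5),(446.5,256))])
e=onz(t,(447,248.7),.02)[:2]+.029*np.array([.0906,.996]);print(e)
E
```

```text
[[0.4611, -0.2129], [0.4568, -0.2677], [0.4184, -0.263], [0.4217, -0.2025]] [ 0.43951682 -0.23650574]
[[0.4591, -0.2672], [0.4193, -0.2622]]
[ 0.44187195 -0.23578997]
```

The converter lies about 5 mm off centre towards the choke, perhaps touching a corner tab. I'll park the heat sink here on the mat, push the converter into place, then return.

Emit:
jog_arm(
  rows=[
    {"x": 0,"y": 6,"z": 30,"ax": 0,"ay": 0,"az": 0,"fingers": 20},
    {"x": 0,"y": 0,"z": 35,"ax": 0,"ay": 0,"az": 0,"fingers": 20},
    {"x": 0,"y": 0,"z": 30,"ax": 0,"ay": 0,"az": 0,"fingers": 20},
    {"x": 0,"y": 0,"z": 20,"ax": 0,"ay": 0,"az": 0,"fingers": 20},
    {"x": 0,"y": 0,"z": 8,"ax": 0,"ay": 0,"az": 0,"fingers": 20},
    {"x": 0,"y": 0,"z": 4,"ax": 0,"ay": 0,"az": 0,"fingers": 20},
    {"x": 0,"y": 0,"z": 1,"ax": 0,"ay": 0,"az": 0,"fingers": 20},
    {"x": 0,"y": 0,"z": 0,"ax": 0,"ay": 0,"az": 0,"fingers": 20},
  ],
)

```text
t: 19.8
eef_pos: [0.4975, -0.0025, 0.0124]
tool_rot: [0.001, 0.766, 0.643, 0.001]
contact_force: [-0.3, 0.7, -0.3]
gripper_width: 0.433
grasp_force: 25.2
```

Emit:
jog_arm(
  rows=[
    {"x": 0,"y": 0,"z": 0.5,"ax": 0,"ay": 0,"az": 0,"fingers": 20},
    {"x": 0,"y": 0,"z": 0.5,"ax": 0,"ay": 0,"az": 0,"fingers": 20},
    {"x": 0,"y": 0,"z": 0.5,"ax": 0,"ay": 0,"az": 0,"fingers": 20},
    {"x": 0,"y": 0,"z": 0,"ax": 0,"ay": 0,"az": 0,"fingers": 20},
    {"x": 0,"y": 0,"z": 0,"ax": 0,"ay": 0,"az": 0,"fingers": 20},
    {"x": 0,"y": 0,"z": 0,"ax": 0,"ay": 0,"az": 0,"fingers": 20},
    {"x": 0,"y": 0,"z": 0,"ax": 0,"ay": 0,"az": 0,"fingers": 20},
    {"x": 0,"y": 0,"z": 0,"ax": 0,"ay": 0,"az": 0,"fingers": 20},
  ],
)

```text
t: 20.6
eef_pos: [0.4969, -0.0027, 0.0101]
tool_rot: [0.0, 0.766, 0.643, 0.0]
contact_force: [-1.5, -0.2, 5.8]
gripper_width: 0.431
grasp_force: 25.7
```

Emit:
jog_arm(
  rows=[
    {"x": 0,"y": 0,"z": -0.5,"ax": 0,"ay": 0,"az": 0,"fingers": 38},
    {"x": 0,"y": 0,"z": 0,"ax": 0,"ay": 0,"az": 0,"fingers": 45},
    {"x": 0,"y": 0,"z": 0,"ax": 0,"ay": 0,"az": 0,"fingers": 55},
    {"x": 0,"y": 0,"z": 0,"ax": 0,"ay": 0,"az": 0,"fingers": 55},
    {"x": 0,"y": 0,"z": -10,"ax": 0,"ay": 0,"az": 0,"fingers": 55},
    {"x": 0,"y": 0,"z": -30,"ax": 0,"ay": 0,"az": 0,"fingers": 55},
    {"x": 0,"y": 0,"z": -30,"ax": 0,"ay": 0,"az": 0,"fingers": 40},
    {"x": 0,"y": 0,"z": -20,"ax": 0,"ay": 0,"az": 0,"fingers": 0},
  ],
)

```text
t: 21.4
eef_pos: [0.4973, -0.0024, 0.1028]
tool_rot: [0.001, 0.766, 0.643, 0.001]
contact_force: [0.7, -0.6, -0.2]
gripper_width: 0.311
grasp_force: 0.0
```

```bash
python3 p.py 5 0.4426 -0.1888 0.09 84.8 lin
```

```text
at [ 0.4973 -0.0024  0.1028] 80.0 tiltz [ 0.002  0.    -1.   ]
x -38.6 y -4.3 z 2.6 az -0.96
x -38.5 y -5.0 z 2.6 az -0.96
x -38.4 y -5.6 z 2.6 az -0.96
x -38.3 y -6.2 z 2.6 az -0.96
x -38.2 y -6.9 z 2.6 az -0.96
```

Emit:
jog_arm(
  rows=[
    {"x": -38,"y": -4,"z": 0,"ax": 0,"ay": 0,"az": -1,"fingers": 0},
    {"x": -39,"y": -5,"z": 0,"ax": 0,"ay": 0,"az": -1,"fingers": 0},
    {"x": -39,"y": -6,"z": 0,"ax": 0,"ay": 0,"az": -1,"fingers": 0},
    {"x": -38,"y": -6,"z": 0,"ax": 0,"ay": 0,"az": -1,"fingers": 0},
    {"x": -38,"y": -7,"z": 10,"ax": 0,"ay": 0,"az": -1,"fingers": 0},
    {"x": 0,"y": 0,"z": 30,"ax": 0,"ay": 0,"az": 0,"fingers": 0},
    {"x": 0,"y": 0,"z": 30,"ax": 0,"ay": 0,"az": 0,"fingers": 0},
    {"x": 0,"y": 0,"z": 20,"ax": 0,"ay": 0,"az": 0,"fingers": 0},
  ],
)

```text
t: 22.2
eef_pos: [0.4415, -0.1894, 0.0095]
tool_rot: [-0.0, 0.738, 0.675, -0.0]
contact_force: [-1.0, 0.3, -0.6]
gripper_width: 0.001
grasp_force: 0.0
```

Emit:
jog_arm(
  rows=[
    {"x": -1,"y": 0,"z": 0,"ax": 0,"ay": 0,"az": 0,"fingers": 0},
    {"x": -1,"y": 0,"z": 0,"ax": 0,"ay": 0,"az": 0,"fingers": 0},
    {"x": -1,"y": 0,"z": 0,"ax": 0,"ay": 0,"az": 0,"fingers": 0},
    {"x": -1,"y": 0,"z": 0,"ax": 0,"ay": 0,"az": 0,"fingers": 0},
    {"x": -1,"y": 0,"z": 0,"ax": 0,"ay": 0,"az": 0,"fingers": 0},
    {"x": -1,"y": 0,"z": 0,"ax": 0,"ay": 0,"az": 0,"fingers": 0},
    {"x": 0,"y": 0,"z": 0,"ax": 0,"ay": 0,"az": 0,"fingers": 0},
    {"x": 0,"y": 0,"z": 0,"ax": 0,"ay": 0,"az": 0,"fingers": 0},
  ],
)

```text
t: 23.0
eef_pos: [0.4417, -0.195, 0.0105]
tool_rot: [0.0, 0.737, 0.676, 0.0]
contact_force: [0.2, -0.3, 0.2]
gripper_width: -0.001
grasp_force: 0.0
```

Emit:
jog_arm(
  rows=[
    {"x": -1,"y": 0,"z": 0,"ax": 0,"ay": 0,"az": 0,"fingers": 0},
    {"x": -1,"y": 0,"z": 0,"ax": 0,"ay": 0,"az": 0,"fingers": 0},
    {"x": -1,"y": 0,"z": 0,"ax": 0,"ay": 0,"az": 0,"fingers": 0},
    {"x": -1,"y": 0,"z": 0,"ax": 0,"ay": 0,"az": 0,"fingers": 0},
    {"x": -1,"y": 0,"z": 0,"ax": 0,"ay": 0,"az": 0,"fingers": 0},
    {"x": 0,"y": 0,"z": 0,"ax": 0,"ay": 0,"az": 0,"fingers": 0},
    {"x": 0,"y": 0,"z": 0,"ax": 0,"ay": 0,"az": 0,"fingers": 0},
    {"x": 0,"y": 0,"z": 0,"ax": 0,"ay": 0,"az": 0,"fingers": 0},
  ],
)

```text
t: 23.8
eef_pos: [0.4413, -0.2, 0.0104]
tool_rot: [0.0, 0.737, 0.676, 0.0]
contact_force: [0.2, -0.4, 0.5]
gripper_width: -0.002
grasp_force: 0.0
```

```bash
python3 - <<'E'
from h import *
snap("scene","s7");snap("top","t7")
crop("s7",395,190,50,40,8,"a");crop("t7",415,230,50,40,8,"b")
cv2.imwrite("pics/ab7.png",np.hstack([cv2.imread("pics/a.png"),cv2.imread("pics/b.png")]))
E
```

```text
(no output)
```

View pics/ab7.png

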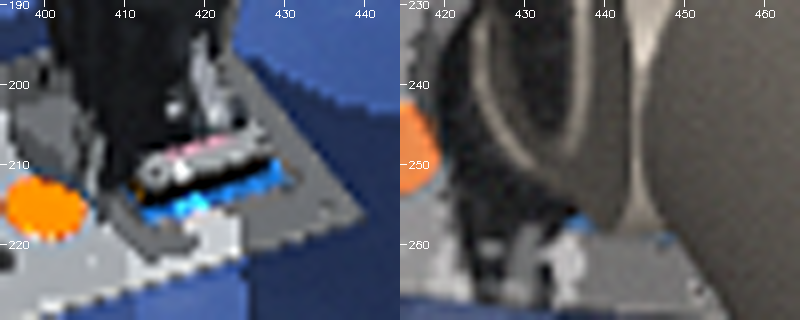

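The converter's lower corner is still at (412.5,216.5), so it has not been touched yet. I push 2.5 mm more, by robot coordinates.

Emit:
jog_arm(
  rows=[
    {"x": -0.5,"y": 0,"z": 0,"ax": 0,"ay": 0,"az": 0,"fingers": 0},
    {"x": -0.5,"y": 0,"z": 0,"ax": 0,"ay": 0,"az": 0,"fingers": 0},
    {"x": -0.5,"y": 0,"z": 0,"ax": 0,"ay": 0,"az": 0,"fingers": 0},
    {"x": -0.5,"y": 0,"z": 0,"ax": 0,"ay": 0,"az": 0,"fingers": 0},
    {"x": -0.5,"y": 0,"z": 0,"ax": 0,"ay": 0,"az": 0,"fingers": 0},
    {"x": 0,"y": 0,"z": 0,"ax": 0,"ay": 0,"az": 0,"fingers": 0},
    {"x": 0,"y": 0,"z": 0,"ax": 0,"ay": 0,"az": 0,"fingers": 0},
    {"x": 0,"y": 0,"z": 0,"ax": 0,"ay": 0,"az": 0,"fingers": 0},
  ],
)

```text
t: 24.7
eef_pos: [0.441, -0.2025, 0.0104]
tool_rot: [0.0, 0.737, 0.676, -0.0]
contact_force: [-0.0, 0.7, -0.3]
gripper_width: 0.002
grasp_force: 0.1
```

```bash
python3 - <<'E'
from h import *
for i in range(4):
    o=bot.get_obs(); print(o["contact_force"].round(2),o["eef_pos"].round(4))
snap("scene","s8")
a=load("s7")["pixels"].astype(int);b=load("s8")["pixels"].astype(int)
d=np.abs(a-b).sum(2); ys,xs=np.where(d>60); m=(xs>395)&(xs<445)&(ys>195)&(ys<225); print(m.sum(),list(zip(xs[m],ys[m]))[:30])
# dark->blue boundary of module lower edge: blue strip extent
for n in("s6","s7","s8"):
    p=load(n)["pixels"].astype(int); r=p[205:222,405:440]; mk=(r[:,:,2]>150)&(r[:,:,2]-r[:,:,0]>70)
    y,x=np.where(mk); print(n,mk.sum(),x.min()+405,x.max()+405)
E
```

```text
[-0.01  0.74 -0.26] [ 0.441  -0.2025  0.0104]
[-0.01  0.74 -0.26] [ 0.441  -0.2025  0.0104]
[-0.01  0.74 -0.26] [ 0.441  -0.2025  0.0104]
[-0.01  0.74 -0.26] [ 0.441  -0.2025  0.0104]
192 [(np.int64(401), np.int64(196)), (np.int64(402), np.int64(196)), (np.int64(419), np.int64(196)), (np.int64(420), np.int64(196)), (np.int64(421), np.int64(196)), (np.int64(422), np.int64(196)), (np.int64(423), np.int64(196)), (np.int64(425), np.int64(196)), (np.int64(402), np.int64(197)), (np.int64(419), np.int64(197)), (np.int64(421), np.int64(197)), (np.int64(402), np.int64(198)), (np.int64(404), np.int64(198)), (np.int64(418), np.int64(198)), (np.int64(419), np.int64(198)), (np.int64(429), np.int64(198)), (np.int64(404), np.int64(199)), (np.int64(418), np.int64(199)), (np.int64(419), np.int64(199)), (np.int64(422), np.int64(199)), (np.int64(431), np.int64(199)), (np.int64(404), np.int64(200)), (np.int64(417), np.int64(200)), (np.int64(419), np.int64(200)), (np.int64(420), np.int64(200)), (np.int64(422), np.int64(200)), (np.int64(433), np.int64(200)), (np.int64(404), np.int64(201)), (np.int64(416), np.int64(201)), (np.int64(419), np.int64(201))]
s6 101 413 439
s7 35 413 430
s8 37 411 430
```

Emit:
jog_arm(
  rows=[
    {"x": -0.5,"y": 0,"z": 0,"ax": 0,"ay": 0,"az": 0,"fingers": 0},
    {"x": -0.5,"y": 0,"z": 0,"ax": 0,"ay": 0,"az": 0,"fingers": 0},
    {"x": -0.5,"y": 0,"z": 0,"ax": 0,"ay": 0,"az": 0,"fingers": 0},
    {"x": -0.5,"y": 0,"z": 0,"ax": 0,"ay": 0,"az": 0,"fingers": 0},
    {"x": -0.5,"y": 0,"z": 0,"ax": 0,"ay": 0,"az": 0,"fingers": 0},
    {"x": -0.5,"y": 0,"z": 0,"ax": 0,"ay": 0,"az": 0,"fingers": 0},
    {"x": -0.5,"y": 0,"z": 0,"ax": 0,"ay": 0,"az": 0,"fingers": 0},
    {"x": 0,"y": 0,"z": 0,"ax": 0,"ay": 0,"az": 0,"fingers": 0},
  ],
)

```text
t: 25.55
eef_pos: [0.4407, -0.2061, 0.0104]
tool_rot: [0.0, 0.737, 0.676, -0.0]
contact_force: [-0.4, -0.3, -0.2]
gripper_width: 0.001
grasp_force: 0.2
```

Emit:
jog_arm(
  rows=[
    {"x": 3,"y": 0,"z": 0,"ax": 0,"ay": 0,"az": 0,"fingers": 0},
    {"x": 5,"y": 0,"z": -10,"ax": 0,"ay": 0,"az": 0,"fingers": 0},
    {"x": 0,"y": 0,"z": -40,"ax": 0,"ay": 0,"az": 0,"fingers": 0},
    {"x": 0,"y": 0,"z": -40,"ax": 0,"ay": 0,"az": 0,"fingers": 60},
    {"x": 40,"y": 6,"z": 0,"ax": 0,"ay": 0,"az": 1,"fingers": 60},
    {"x": 40,"y": 6,"z": 0,"ax": 0,"ay": 0,"az": 1,"fingers": 60},
    {"x": 40,"y": 6,"z": 0,"ax": 0,"ay": 0,"az": 1,"fingers": 60},
    {"x": 40,"y": 6,"z": 0,"ax": 0,"ay": 0,"az": 1,"fingers": 60},
  ],
)

```text
t: 26.35
eef_pos: [0.4835, -0.04, 0.1014]
tool_rot: [0.0, 0.761, 0.649, 0.0]
contact_force: [0.7, 0.1, 1.1]
gripper_width: 0.699
grasp_force: 0.0
```

```bash
python3 p.py 1 0.4973 -0.0024 0.10 80 lin; python3 - <<'E'
from h import *
snap("scene","s9")
for n in("s6","s9"):
    c=load(n);p=c["pixels"].astype(int)
    k=p[195:222,400:440]
    mk=(k.min(2)>225).astype(np.uint8)
    nl,lab,st,ce=cv2.connectedComponentsWithStats(mk); i=1+np.argmax(st[1:,4])
    print(n,st[i],ce[i]+[400,195],onz(c,ce[i]+[400,195],.02).round(4))
    bl=((k[:,:,2]>170)&(k[:,:,2]-k[:,:,0]>80)).astype(np.uint8); y,x=np.where(bl[6:,:35]); print("blue",bl.sum(),x.min()+400,x.max()+400)
crop("s6",395,190,50,40,8,"a");crop("s9",395,190,50,40,8,"b")
cv2.imwrite("pics/ab9.png",np.hstack([cv2.imread("pics/a.png"),cv2.imread("pics/b.png")]))
E
```

```text
at [ 0.4835 -0.04    0.1014] 80.9 tiltz [ 0.001 -0.    -1.   ]
x 39.3 y 7.7 z 1.4 az 0.95
s6 [  9   6  19  12 145] [417.73103448 206.36551724] [ 0.4411 -0.239   0.02  ]
blue 44 413 430
s9 [ 10   6  21  10 113] [420.45132743 205.        ] [ 0.4422 -0.2507  0.02  ]
blue 46 407 430
```

```bash
cat > e.py <<'E'
from h import *
import sys
C=np.array([.4475,-.1792]);X=np.array([.996,-.0906]);Y=np.array([.0906,.996])
def prof(n,xc,z):
    c=load(n);ys=np.arange(-112,-20,2)
    P=[list(C+X*xc+Y*y*.001)+[z] for y in ys]
    uv=proj(c,P).astype(np.float32)
    v=cv2.remap(c["pixels"],uv[:,0].reshape(1,-1),uv[:,1].reshape(1,-1),cv2.INTER_LINEAR)[0]
    return ys,v
for n in sys.argv[1:]:
    for xc in(-.012,.006):
        ys,v=prof(n,xc,.02); print(n,xc,' '.join(f"{y}:{m}" for y,m in zip(ys,v.min(1))))
    ys,v=prof(n,-.0255,.004); print(n,"pad",' '.join(f"{y}:{int(a[2])-int(a[0])}" for y,a in zip(ys,v)))
E
python3 e.py s6 s9
```

```text
s6 -0.012 -112:63 -110:60 -108:54 -106:81 -104:148 -102:191 -100:211 -98:210 -96:203 -94:202 -92:202 -90:205 -88:192 -86:211 -84:236 -82:243 -80:249 -78:248 -76:248 -74:249 -72:249 -70:250 -68:250 -66:251 -64:250 -62:250 -60:249 -58:249 -56:249 -54:250 -52:250 -50:250 -48:250 -46:250 -44:251 -42:251 -40:248 -38:236 -36:218 -34:233 -32:243 -30:159 -28:87 -26:27 -24:25 -22:70
s6 0.006 -112:63 -110:59 -108:58 -106:85 -104:134 -102:178 -100:204 -98:207 -96:204 -94:200 -92:184 -90:203 -88:243 -86:249 -84:251 -82:247 -80:244 -78:248 -76:249 -74:250 -72:250 -70:250 -68:250 -66:250 -64:250 -62:250 -60:250 -58:250 -56:250 -54:250 -52:250 -50:250 -48:250 -46:249 -44:248 -42:246 -40:247 -38:249 -36:254 -34:253 -32:234 -30:156 -28:65 -26:22 -24:22 -22:150
s6 pad -112:14 -110:6 -108:7 -106:9 -104:7 -102:6 -100:23 -98:55 -96:83 -94:107 -92:136 -90:144 -88:153 -86:168 -84:187 -82:185 -80:161 -78:153 -76:158 -74:169 -72:192 -70:173 -68:150 -66:147 -64:145 -62:139 -60:144 -58:160 -56:154 -54:138 -52:140 -50:171 -48:187 -46:195 -44:173 -42:151 -40:108 -38:77 -36:96 -34:117 -32:109 -30:69 -28:16 -26:4 
[... 414 characters left out ...]
56 -106:82 -104:130 -102:172 -100:198 -98:210 -96:223 -94:239 -92:250 -90:246 -88:243 -86:247 -84:247 -82:249 -80:250 -78:250 -76:250 -74:249 -72:249 -70:249 -68:249 -66:249 -64:249 -62:249 -60:249 -58:249 -56:250 -54:250 -52:250 -50:250 -48:251 -46:247 -44:249 -42:250 -40:233 -38:176 -36:62 -34:12 -32:8 -30:73 -28:107 -26:86 -24:72 -22:108
s9 pad -112:14 -110:6 -108:6 -106:8 -104:6 -102:4 -100:23 -98:53 -96:82 -94:107 -92:137 -90:146 -88:157 -86:171 -84:188 -82:186 -80:161 -78:151 -76:157 -74:167 -72:182 -70:188 -68:177 -66:142 -64:118 -62:116 -60:134 -58:175 -56:173 -54:141 -52:122 -50:124 -48:148 -46:184 -44:158 -42:133 -40:102 -38:77 -36:95 -34:113 -32:102 -30:65 -28:17 -26:3 -24:2 -22:4
```

Emit:
jog_arm(
  rows=[
    {"x": 20,"y": 4,"z": 0,"ax": 0,"ay": 0,"az": 0.5,"fingers": 60},
    {"x": 18,"y": 3,"z": 0,"ax": 0,"ay": 0,"az": 0.5,"fingers": 60},
    {"x": 0,"y": 0,"z": 30,"ax": 0,"ay": 0,"az": 0,"fingers": 60},
    {"x": 0,"y": 0,"z": 30,"ax": 0,"ay": 0,"az": 0,"fingers": 60},
    {"x": 0,"y": 0,"z": 20,"ax": 0,"ay": 0,"az": 0,"fingers": 60},
    {"x": 0,"y": 0,"z": 10,"ax": 0,"ay": 0,"az": 0,"fingers": 55},
    {"x": 0,"y": 0,"z": 1,"ax": 0,"ay": 0,"az": 0,"fingers": 50},
    {"x": 0,"y": 0,"z": 0,"ax": 0,"ay": 0,"az": 0,"fingers": 45},
  ],
)

```text
t: 27.2
eef_pos: [0.4968, -0.0052, 0.0101]
tool_rot: [0.0, 0.766, 0.643, 0.0]
contact_force: [-0.0, 0.5, -0.2]
gripper_width: 0.53
grasp_force: 0.0
```

Emit:
jog_arm(
  rows=[
    {"x": 0,"y": 0,"z": 0,"ax": 0,"ay": 0,"az": 0,"fingers": 40},
    {"x": 0,"y": 0,"z": 0,"ax": 0,"ay": 0,"az": 0,"fingers": 30},
    {"x": 0,"y": 0,"z": 0,"ax": 0,"ay": 0,"az": 0,"fingers": 20},
    {"x": 0,"y": 0,"z": 0,"ax": 0,"ay": 0,"az": 0,"fingers": 20},
    {"x": 0,"y": 0,"z": 0,"ax": 0,"ay": 0,"az": 0,"fingers": 20},
    {"x": 0,"y": 0,"z": 0,"ax": 0,"ay": 0,"az": 0,"fingers": 20},
    {"x": 0,"y": 0,"z": 0,"ax": 0,"ay": 0,"az": 0,"fingers": 20},
    {"x": 0,"y": 0,"z": 0,"ax": 0,"ay": 0,"az": 0,"fingers": 20},
  ],
)

```text
t: 28.0
eef_pos: [0.4972, -0.0053, 0.0106]
tool_rot: [0.001, 0.766, 0.643, 0.001]
contact_force: [-1.5, -0.1, 5.5]
gripper_width: 0.432
grasp_force: 24.7
```

Emit:
jog_arm(
  rows=[
    {"x": 0,"y": 0,"z": -5,"ax": 0,"ay": 0,"az": 0,"fingers": 20},
    {"x": 0,"y": 0,"z": -15,"ax": 0,"ay": 0,"az": 0,"fingers": 20},
    {"x": 0,"y": 0,"z": -30,"ax": 0,"ay": 0,"az": 0,"fingers": 20},
    {"x": 0,"y": 0,"z": -30,"ax": 0,"ay": 0,"az": 0,"fingers": 20},
    {"x": 0,"y": 0,"z": -10,"ax": 0,"ay": 0,"az": 0,"fingers": 20},
    {"x": -20,"y": -3,"z": 0,"ax": 0,"ay": 0,"az": -1,"fingers": 20},
    {"x": -30,"y": -4,"z": 0,"ax": 0,"ay": 0,"az": -1,"fingers": 20},
    {"x": -30,"y": -4,"z": 0,"ax": 0,"ay": 0,"az": -1,"fingers": 20},
  ],
)

```text
t: 28.8
eef_pos: [0.4727, -0.0833, 0.0995]
tool_rot: [0.0, 0.748, 0.663, 0.0]
contact_force: [0.2, -0.4, 0.0]
gripper_width: 0.431
grasp_force: 25.3
```

```bash
python3 p.py 5 0.439 -0.2425 0.10 84.8 lin
```

```text
at [ 0.4727 -0.0833  0.0995] 83.1 tiltz [ 0. -0. -1.]
x -32.4 y -2.9 z -0.1 az -0.34
x -32.4 y -3.1 z -0.1 az -0.34
x -32.4 y -3.2 z -0.1 az -0.34
x -32.4 y -3.4 z -0.1 az -0.34
x -32.3 y -3.6 z -0.1 az -0.34
```

Emit:
jog_arm(
  rows=[
    {"x": -33,"y": -3,"z": 0,"ax": 0,"ay": 0,"az": -0.4,"fingers": 20},
    {"x": -33,"y": -3,"z": 0,"ax": 0,"ay": 0,"az": -0.4,"fingers": 20},
    {"x": -33,"y": -3,"z": 0,"ax": 0,"ay": 0,"az": -0.3,"fingers": 20},
    {"x": -33,"y": -3,"z": 0,"ax": 0,"ay": 0,"az": -0.3,"fingers": 20},
    {"x": -32,"y": -4,"z": 5,"ax": 0,"ay": 0,"az": -0.3,"fingers": 20},
    {"x": 0,"y": 0,"z": 20,"ax": 0,"ay": 0,"az": 0,"fingers": 20},
    {"x": 0,"y": 0,"z": 20,"ax": 0,"ay": 0,"az": 0,"fingers": 20},
    {"x": 0,"y": 0,"z": 0,"ax": 0,"ay": 0,"az": 0,"fingers": 20},
  ],
)

```text
t: 29.6
eef_pos: [0.4372, -0.2435, 0.0523]
tool_rot: [-0.002, 0.739, 0.673, -0.001]
contact_force: [-1.0, 0.6, -0.4]
gripper_width: 0.435
grasp_force: 25.3
```

```bash
python3 p.py 1 0.439 -0.245 0.031 84.8 lin; python3 - <<'E'
from h import *
snap("scene","s10");crop("s10",375,170,80,60,10,"s10b")
E
```

```text
at [ 0.4372 -0.2435  0.0523] 84.7 tiltz [-0.004  0.002 -1.   ]
x -1.4 y 2.0 z 21.3 az -0.14
```

View pics/s10b.png

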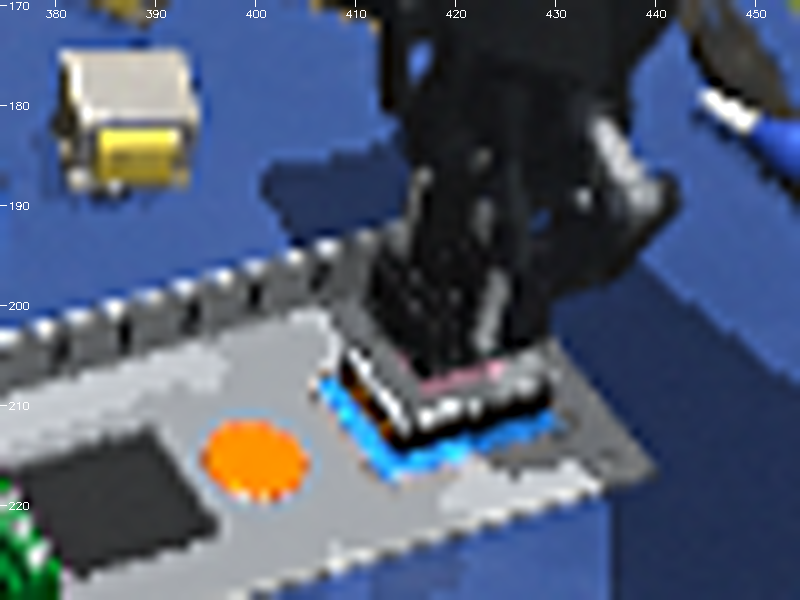

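The converter lies flat between the tabs with a blue margin visible. The heat sink hangs above it, its near-left bottom corner at about (416.5,207.3).

```bash
python3 - <<'E'
from h import *
s=load("s10");X=np.array([.996,-.0906]);Y=np.array([.0906,.996])
hc=onz(s,(416.5,207.3),.042)[:2]; print("hs centre",hc+X*.019-Y*.0225)
mc=onz(s,(415,212.2),.02)[:2]; print("mod centre",mc+X*.019-Y*.029)
E
python3 e.py s10 | head -1 | cut -c1-10; python3 p.py 1 0.439 -0.245 0.031 84.8 lin
```

```text
hs centre [ 0.44095431 -0.24127236]
mod centre [ 0.44015323 -0.24629047]
s10 -0.012
at [ 0.4382 -0.2435  0.0535] 84.7 tiltz [-0.003  0.001 -1.   ]
x -1.5 y 0.9 z 22.5 az -0.10
```

Emit:
jog_arm(
  rows=[
    {"x": -3.5,"y": 0.5,"z": 6,"ax": 0,"ay": 0,"az": 0,"fingers": 20},
    {"x": 0,"y": 0,"z": 6,"ax": 0,"ay": 0,"az": 0,"fingers": 20},
    {"x": 0,"y": 0,"z": 4,"ax": 0,"ay": 0,"az": 0,"fingers": 20},
    {"x": 0,"y": 0,"z": 2,"ax": 0,"ay": 0,"az": 0,"fingers": 20},
    {"x": 0,"y": 0,"z": 1,"ax": 0,"ay": 0,"az": 0,"fingers": 20},
    {"x": 0,"y": 0,"z": 0.5,"ax": 0,"ay": 0,"az": 0,"fingers": 20},
    {"x": 0,"y": 0,"z": 0,"ax": 0,"ay": 0,"az": 0,"fingers": 20},
    {"x": 0,"y": 0,"z": 0,"ax": 0,"ay": 0,"az": 0,"fingers": 20},
  ],
)

```text
t: 30.45
eef_pos: [0.4396, -0.2475, 0.035]
tool_rot: [0.0, 0.739, 0.674, 0.0]
contact_force: [-0.0, 1.2, 0.6]
gripper_width: 0.432
grasp_force: 25.3
```

Emit:
jog_arm(
  rows=[
    {"x": 0,"y": 0,"z": 0.5,"ax": 0,"ay": 0,"az": 0,"fingers": 20},
    {"x": 0,"y": 0,"z": 0.5,"ax": 0,"ay": 0,"az": 0,"fingers": 20},
    {"x": 0,"y": 0,"z": 0,"ax": 0,"ay": 0,"az": 0,"fingers": 20},
    {"x": 0,"y": 0,"z": 0,"ax": 0,"ay": 0,"az": 0,"fingers": 20},
    {"x": 0,"y": 0,"z": 0,"ax": 0,"ay": 0,"az": 0,"fingers": 20},
    {"x": 0,"y": 0,"z": 0,"ax": 0,"ay": 0,"az": 0,"fingers": 20},
    {"x": 0,"y": 0,"z": 0,"ax": 0,"ay": 0,"az": 0,"fingers": 20},
    {"x": 0,"y": 0,"z": 0,"ax": 0,"ay": 0,"az": 0,"fingers": 20},
  ],
)

```text
t: 31.25
eef_pos: [0.4395, -0.2475, 0.0339]
tool_rot: [-0.0, 0.739, 0.674, -0.0]
contact_force: [0.5, -0.0, -1.2]
gripper_width: 0.426
grasp_force: 25.3
```

Emit:
jog_arm(
  rows=[
    {"x": 0,"y": 0,"z": 0.8,"ax": 0,"ay": 0,"az": 0,"fingers": 20},
    {"x": 0,"y": 0,"z": 0.6,"ax": 0,"ay": 0,"az": 0,"fingers": 20},
    {"x": 0,"y": 0,"z": 0.6,"ax": 0,"ay": 0,"az": 0,"fingers": 20},
    {"x": 0,"y": 0,"z": 0.4,"ax": 0,"ay": 0,"az": 0,"fingers": 20},
    {"x": 0,"y": 0,"z": 0.3,"ax": 0,"ay": 0,"az": 0,"fingers": 20},
    {"x": 0,"y": 0,"z": 0.2,"ax": 0,"ay": 0,"az": 0,"fingers": 20},
    {"x": 0,"y": 0,"z": 0,"ax": 0,"ay": 0,"az": 0,"fingers": 20},
    {"x": 0,"y": 0,"z": 0,"ax": 0,"ay": 0,"az": 0,"fingers": 20},
  ],
)

```text
t: 32.05
eef_pos: [0.4395, -0.2475, 0.031]
tool_rot: [0.0, 0.739, 0.674, -0.0]
contact_force: [-0.0, -0.1, 0.5]
gripper_width: 0.429
grasp_force: 25.3
```

Emit:
jog_arm(
  rows=[
    {"x": 0,"y": 0,"z": 0.4,"ax": 0,"ay": 0,"az": 0,"fingers": 20},
    {"x": 0,"y": 0,"z": 0.4,"ax": 0,"ay": 0,"az": 0,"fingers": 20},
    {"x": 0,"y": 0,"z": 0,"ax": 0,"ay": 0,"az": 0,"fingers": 20},
    {"x": 0,"y": 0,"z": 0,"ax": 0,"ay": 0,"az": 0,"fingers": 20},
    {"x": 0,"y": 0,"z": 0,"ax": 0,"ay": 0,"az": 0,"fingers": 20},
    {"x": 0,"y": 0,"z": 0,"ax": 0,"ay": 0,"az": 0,"fingers": 20},
    {"x": 0,"y": 0,"z": 0,"ax": 0,"ay": 0,"az": 0,"fingers": 20},
    {"x": 0,"y": 0,"z": 0,"ax": 0,"ay": 0,"az": 0,"fingers": 20},
  ],
)

```text
t: 32.85
eef_pos: [0.4396, -0.2475, 0.0307]
tool_rot: [0.0, 0.739, 0.674, -0.0]
contact_force: [-1.9, 0.4, 5.7]
gripper_width: 0.429
grasp_force: 25.8
```

Emit:
jog_arm(
  rows=[
    {"x": 0,"y": 0,"z": -0.4,"ax": 0,"ay": 0,"az": 0,"fingers": 38},
    {"x": 0,"y": 0,"z": 0,"ax": 0,"ay": 0,"az": 0,"fingers": 44},
    {"x": 0,"y": 0,"z": 0,"ax": 0,"ay": 0,"az": 0,"fingers": 52},
    {"x": 0,"y": 0,"z": 0,"ax": 0,"ay": 0,"az": 0,"fingers": 54},
    {"x": 0,"y": 0,"z": -10,"ax": 0,"ay": 0,"az": 0,"fingers": 54},
    {"x": 0,"y": 0,"z": -30,"ax": 0,"ay": 0,"az": 0,"fingers": 54},
    {"x": 0,"y": 0,"z": -40,"ax": 0,"ay": 0,"az": 0,"fingers": 60},
    {"x": 0,"y": 0,"z": -20,"ax": 0,"ay": 0,"az": 0,"fingers": 65},
  ],
)

```text
t: 33.65
eef_pos: [0.4409, -0.2478, 0.134]
tool_rot: [0.002, 0.739, 0.674, 0.001]
contact_force: [1.5, -0.1, 0.2]
gripper_width: 0.756
grasp_force: 0.0
```

```bash
python3 p.py 9 0.587 -0.217 0.13 156.5 lin
```

```text
at [ 0.4409 -0.2478  0.134 ] 84.7 tiltz [ 0.003 -0.002 -1.   ]
x 4.9 y 15.9 z 0.4 az -7.98
x 2.7 y 16.4 z 0.4 az -7.98
x 0.4 y 16.6 z 0.4 az -7.98
x -1.9 y 16.5 z 0.4 az -7.98
x -4.2 y 16.0 z 0.4 az -7.98
x -6.4 y 15.3 z 0.4 az -7.98
x -8.5 y 14.3 z 0.4 az -7.98
x -10.4 y 13.0 z 0.4 az -7.98
x -12.1 y 11.4 z 0.4 az -7.98
```

Emit:
jog_arm(
  rows=[
    {"x": 5,"y": 16,"z": 0,"ax": 0,"ay": 0,"az": -8,"fingers": 65},
    {"x": 3,"y": 16,"z": 0,"ax": 0,"ay": 0,"az": -8,"fingers": 65},
    {"x": 0,"y": 17,"z": 0,"ax": 0,"ay": 0,"az": -8,"fingers": 65},
    {"x": -2,"y": 17,"z": 0,"ax": 0,"ay": 0,"az": -8,"fingers": 65},
    {"x": -4,"y": 16,"z": 0,"ax": 0,"ay": 0,"az": -8,"fingers": 65},
    {"x": -6,"y": 15,"z": 0,"ax": 0,"ay": 0,"az": -8,"fingers": 65},
    {"x": -8,"y": 14,"z": 0,"ax": 0,"ay": 0,"az": -8,"fingers": 65},
    {"x": -10,"y": 13,"z": 0,"ax": 0,"ay": 0,"az": -8,"fingers": 65},
  ],
)

```text
t: 34.45
eef_pos: [0.5692, -0.219, 0.1313]
tool_rot: [0.0, 0.267, 0.964, -0.0]
contact_force: [0.5, 0.1, 0.2]
gripper_width: 0.761
grasp_force: 0.0
```

```bash
python3 p.py 1 0.587 -0.217 0.012 156.5 lin; python3 - <<'E'
from h import *
snap("scene","s11")
for n in("s11",):
    c=load(n);p=c["pixels"].astype(int)
    # tin: white blob, transformer unmoved?
    print(proj(c,[[.5466,-.3307,.0127]]).round(1))
    a=load("s0" if 0 else "scene0")["pixels"].astype(int)
    d=np.abs(a-p).sum(2)
    print("tin diff",(d[170:190,410:432]>90).sum(),"xfm diff",(d[172:191,380:396]>90).sum(),"hs dark",(p[195:212,405:432].max(2)<70).sum())
    k=(p[190:214,403:435].max(2)<75); print('\n'.join(''.join('#' if v else '.' for v in r) for r in k))
E
```

```text
at [ 0.5692 -0.219   0.1313] 149.0 tiltz [ 0. -0. -1.]
x -14.2 y 10.8 z 119.3 az -7.49
[[420.7 180. ]]
tin diff 255 xfm diff 98 hs dark 210
................................
.............#..................
.......###......................
................##..............
..........#.....#...............
.........##.....#...............
...##....##.........#...........
...##....#......#.#.##..........
...##.........#.######..........
..............####.####.........
.........#.#############........
.........################.......
........###.##############......
........######.###########......
........##############.####.....
.........#################......
......#...################......
......##..################......
......##...#############.......#
............#########..#.##.....
........##..######..#..####.....
.........##..#...##.####........
.............#.######...........
...........#.#####..............
```

Emit:
jog_arm(
  rows=[
    {"x": -14,"y": 11,"z": 10,"ax": 0,"ay": 0,"az": -7.5,"fingers": 65},
    {"x": 0,"y": 0,"z": 30,"ax": 0,"ay": 0,"az": 0,"fingers": 65},
    {"x": 0,"y": 0,"z": 25,"ax": 0,"ay": 0,"az": 0,"fingers": 65},
    {"x": 0,"y": 0,"z": 0,"ax": 0,"ay": 0,"az": 0,"fingers": 65},
    {"x": 0,"y": 0,"z": 0,"ax": 0,"ay": 0,"az": 0,"fingers": 65},
    {"x": 0,"y": 0,"z": 0,"ax": 0,"ay": 0,"az": 0,"fingers": 65},
    {"x": 0,"y": 0,"z": 0,"ax": 0,"ay": 0,"az": 0,"fingers": 65},
    {"x": 0,"y": 0,"z": 0,"ax": 0,"ay": 0,"az": 0,"fingers": 65},
  ],
  force=40,
)

```text
t: 35.3
eef_pos: [0.587, -0.2171, 0.0669]
tool_rot: [0.001, 0.206, 0.978, -0.0]
contact_force: [0.5, -0.2, 0.8]
gripper_width: 0.762
grasp_force: 0.0
```

```bash
python3 p.py 1 0.587 -0.217 0.009 156.5 lin
```

```text
at [ 0.587  -0.2171  0.0669] 156.2 tiltz [ 0.002 -0.001 -1.   ]
x 0.1 y 0.1 z 57.9 az -0.32
```

Emit:
jog_arm(
  rows=[
    {"x": 0,"y": 0,"z": 12,"ax": 0,"ay": 0,"az": 0,"fingers": 65},
    {"x": 0,"y": 0,"z": 12,"ax": 0,"ay": 0,"az": 0,"fingers": 65},
    {"x": 0,"y": 0,"z": 12,"ax": 0,"ay": 0,"az": 0,"fingers": 65},
    {"x": 0,"y": 0,"z": 12,"ax": 0,"ay": 0,"az": 0,"fingers": 65},
    {"x": 0,"y": 0,"z": 7,"ax": 0,"ay": 0,"az": 0,"fingers": 65},
    {"x": 0,"y": 0,"z": 3,"ax": 0,"ay": 0,"az": 0,"fingers": 60},
    {"x": 0,"y": 0,"z": 0,"ax": 0,"ay": 0,"az": 0,"fingers": 55},
    {"x": 0,"y": 0,"z": 0,"ax": 0,"ay": 0,"az": 0,"fingers": 50},
  ],
)

```text
t: 36.1
eef_pos: [0.5868, -0.2168, 0.0079]
tool_rot: [0.0, 0.206, 0.979, 0.0]
contact_force: [0.3, -0.6, 0.7]
gripper_width: 0.587
grasp_force: 0.0
```

Emit:
jog_arm(
  rows=[
    {"x": 0,"y": 0,"z": 0,"ax": 0,"ay": 0,"az": 0,"fingers": 45},
    {"x": 0,"y": 0,"z": 0,"ax": 0,"ay": 0,"az": 0,"fingers": 40},
    {"x": 0,"y": 0,"z": 0,"ax": 0,"ay": 0,"az": 0,"fingers": 30},
    {"x": 0,"y": 0,"z": 0,"ax": 0,"ay": 0,"az": 0,"fingers": 25},
    {"x": 0,"y": 0,"z": 0,"ax": 0,"ay": 0,"az": 0,"fingers": 25},
    {"x": 0,"y": 0,"z": 0,"ax": 0,"ay": 0,"az": 0,"fingers": 25},
    {"x": 0,"y": 0,"z": 0,"ax": 0,"ay": 0,"az": 0,"fingers": 25},
    {"x": 0,"y": 0,"z": 0,"ax": 0,"ay": 0,"az": 0,"fingers": 25},
  ],
)

```text
t: 36.9
eef_pos: [0.5869, -0.217, 0.0083]
tool_rot: [0.001, 0.206, 0.978, -0.0]
contact_force: [-0.3, 0.5, 6.6]
gripper_width: 0.485
grasp_force: 42.1
```

Emit:
jog_arm(
  rows=[
    {"x": 0,"y": 0,"z": -4,"ax": 0,"ay": 0,"az": 0,"fingers": 25},
    {"x": 0,"y": 0,"z": -10,"ax": 0,"ay": 0,"az": 0,"fingers": 25},
    {"x": 0,"y": 0,"z": -20,"ax": 0,"ay": 0,"az": 0,"fingers": 25},
    {"x": 0,"y": 0,"z": -25,"ax": 0,"ay": 0,"az": 0,"fingers": 25},
    {"x": 0,"y": 0,"z": -25,"ax": 0,"ay": 0,"az": 0,"fingers": 25},
    {"x": 0,"y": 0,"z": -10,"ax": 0,"ay": 0,"az": 0,"fingers": 25},
    {"x": 0,"y": 0,"z": 0,"ax": 0,"ay": 0,"az": 0,"fingers": 25},
    {"x": 0,"y": 0,"z": 0,"ax": 0,"ay": 0,"az": 0,"fingers": 25},
  ],
)

```text
t: 37.7
eef_pos: [0.5857, -0.2169, 0.1008]
tool_rot: [-0.001, 0.206, 0.978, -0.0]
contact_force: [-0.9, 0.9, -0.6]
gripper_width: 0.484
grasp_force: 41.3
```

```bash
python3 p.py 12 0.4486 -0.123 0.10 84.8 lin
```

```text
at [ 0.5857 -0.2169  0.1008] 156.2 tiltz [-0.001  0.    -1.   ]
x 13.6 y 2.5 z 0.1 az 5.95
x 13.8 y 1.1 z 0.1 az 5.95
x 13.8 y -0.3 z 0.1 az 5.95
x 13.7 y -1.7 z 0.1 az 5.95
x 13.5 y -3.2 z 0.1 az 5.95
x 13.1 y -4.5 z 0.1 az 5.95
x 12.5 y -5.9 z 0.1 az 5.95
x 11.9 y -7.1 z 0.1 az 5.95
x 11.1 y -8.3 z 0.1 az 5.95
x 10.1 y -9.4 z 0.1 az 5.95
x 9.1 y -10.4 z 0.1 az 5.95
x 8.0 y -11.3 z 0.1 az 5.95
```

Emit:
jog_arm(
  rows=[
    {"x": 14,"y": 2,"z": 0,"ax": 0,"ay": 0,"az": 6,"fingers": 25},
    {"x": 14,"y": 1,"z": 0,"ax": 0,"ay": 0,"az": 6,"fingers": 25},
    {"x": 14,"y": 0,"z": 0,"ax": 0,"ay": 0,"az": 6,"fingers": 25},
    {"x": 14,"y": -2,"z": 0,"ax": 0,"ay": 0,"az": 6,"fingers": 25},
    {"x": 13,"y": -3,"z": 0,"ax": 0,"ay": 0,"az": 6,"fingers": 25},
    {"x": 13,"y": -5,"z": 0,"ax": 0,"ay": 0,"az": 6,"fingers": 25},
    {"x": 12,"y": -6,"z": 0,"ax": 0,"ay": 0,"az": 6,"fingers": 25},
    {"x": 12,"y": -7,"z": 0,"ax": 0,"ay": 0,"az": 6,"fingers": 25},
  ],
)

```text
t: 38.5
eef_pos: [0.4928, -0.1545, 0.1002]
tool_rot: [-0.001, 0.588, 0.809, -0.0]
contact_force: [-0.1, 0.0, -1.2]
gripper_width: 0.483
grasp_force: 41.1
```

```bash
python3 p.py 4 0.4486 -0.123 0.10 84.8 lin
```

```text
at [ 0.4928 -0.1545  0.1002] 107.9 tiltz [-0.003  0.001 -1.   ]
x 10.9 y -8.1 z 0.0 az 5.79
x 10.0 y -9.2 z 0.0 az 5.79
x 9.1 y -10.1 z 0.0 az 5.79
x 8.0 y -11.0 z 0.0 az 5.79
```

Emit:
jog_arm(
  rows=[
    {"x": 11,"y": -8,"z": 0,"ax": 0,"ay": 0,"az": 5.8,"fingers": 25},
    {"x": 10,"y": -9,"z": 0,"ax": 0,"ay": 0,"az": 5.8,"fingers": 25},
    {"x": 9,"y": -10,"z": 0,"ax": 0,"ay": 0,"az": 5.8,"fingers": 25},
    {"x": 8,"y": -11,"z": 0,"ax": 0,"ay": 0,"az": 5.8,"fingers": 25},
    {"x": 0,"y": 0,"z": 25,"ax": 0,"ay": 0,"az": 0,"fingers": 25},
    {"x": 0,"y": 0,"z": 20,"ax": 0,"ay": 0,"az": 0,"fingers": 25},
    {"x": 0,"y": 0,"z": 0,"ax": 0,"ay": 0,"az": 0,"fingers": 25},
    {"x": 0,"y": 0,"z": 0,"ax": 0,"ay": 0,"az": 0,"fingers": 25},
  ],
)

```text
t: 39.3
eef_pos: [0.4496, -0.1232, 0.056]
tool_rot: [-0.001, 0.737, 0.676, -0.001]
contact_force: [-0.1, -0.2, -1.1]
gripper_width: 0.483
grasp_force: 41.1
```

```bash
python3 p.py 1 0.4486 -0.123 0.0125 84.8 lin
```

```text
at [ 0.4496 -0.1232  0.056 ] 85.0 tiltz [-0.002  0.001 -1.   ]
x 0.1 y -1.0 z 43.5 az 0.22
```

Emit:
jog_arm(
  rows=[
    {"x": 0,"y": -1,"z": 14,"ax": 0,"ay": 0,"az": 0,"fingers": 25},
    {"x": 0,"y": 0,"z": 12,"ax": 0,"ay": 0,"az": 0,"fingers": 25},
    {"x": 0,"y": 0,"z": 8,"ax": 0,"ay": 0,"az": 0,"fingers": 25},
    {"x": 0,"y": 0,"z": 4,"ax": 0,"ay": 0,"az": 0,"fingers": 25},
    {"x": 0,"y": 0,"z": 2,"ax": 0,"ay": 0,"az": 0,"fingers": 25},
    {"x": 0,"y": 0,"z": 1,"ax": 0,"ay": 0,"az": 0,"fingers": 25},
    {"x": 0,"y": 0,"z": 0,"ax": 0,"ay": 0,"az": 0,"fingers": 25},
    {"x": 0,"y": 0,"z": 0,"ax": 0,"ay": 0,"az": 0,"fingers": 25},
  ],
)

```text
t: 40.1
eef_pos: [0.4496, -0.1234, 0.0159]
tool_rot: [0.0, 0.737, 0.676, 0.0]
contact_force: [-0.6, 0.2, -0.9]
gripper_width: 0.485
grasp_force: 41.3
```

Emit:
jog_arm(
  rows=[
    {"x": 0,"y": 0,"z": 0.5,"ax": 0,"ay": 0,"az": 0,"fingers": 25},
    {"x": 0,"y": 0,"z": 0.5,"ax": 0,"ay": 0,"az": 0,"fingers": 25},
    {"x": 0,"y": 0,"z": 0.5,"ax": 0,"ay": 0,"az": 0,"fingers": 25},
    {"x": 0,"y": 0,"z": 0,"ax": 0,"ay": 0,"az": 0,"fingers": 25},
    {"x": 0,"y": 0,"z": 0,"ax": 0,"ay": 0,"az": 0,"fingers": 25},
    {"x": 0,"y": 0,"z": 0,"ax": 0,"ay": 0,"az": 0,"fingers": 25},
    {"x": 0,"y": 0,"z": 0,"ax": 0,"ay": 0,"az": 0,"fingers": 25},
    {"x": 0,"y": 0,"z": 0,"ax": 0,"ay": 0,"az": 0,"fingers": 25},
  ],
)

```text
t: 40.9
eef_pos: [0.4494, -0.1234, 0.0141]
tool_rot: [0.0, 0.737, 0.676, -0.0]
contact_force: [-0.7, -0.2, -2.0]
gripper_width: 0.482
grasp_force: 41.3
```

Emit:
jog_arm(
  rows=[
    {"x": 0,"y": 0,"z": 0.5,"ax": 0,"ay": 0,"az": 0,"fingers": 25},
    {"x": 0,"y": 0,"z": 0.5,"ax": 0,"ay": 0,"az": 0,"fingers": 25},
    {"x": 0,"y": 0,"z": 0.5,"ax": 0,"ay": 0,"az": 0,"fingers": 25},
    {"x": 0,"y": 0,"z": 0.5,"ax": 0,"ay": 0,"az": 0,"fingers": 25},
    {"x": 0,"y": 0,"z": 0,"ax": 0,"ay": 0,"az": 0,"fingers": 25},
    {"x": 0,"y": 0,"z": 0,"ax": 0,"ay": 0,"az": 0,"fingers": 25},
    {"x": 0,"y": 0,"z": 0,"ax": 0,"ay": 0,"az": 0,"fingers": 25},
    {"x": 0,"y": 0,"z": 0,"ax": 0,"ay": 0,"az": 0,"fingers": 25},
  ],
)

```text
t: 41.7
eef_pos: [0.4494, -0.1234, 0.0123]
tool_rot: [0.0, 0.737, 0.676, -0.0]
contact_force: [-2.9, 0.3, 5.9]
gripper_width: 0.482
grasp_force: 42.0
```

Emit:
jog_arm(
  rows=[
    {"x": 0,"y": 0,"z": -0.4,"ax": 0,"ay": 0,"az": 0,"fingers": 42},
    {"x": 0,"y": 0,"z": 0,"ax": 0,"ay": 0,"az": 0,"fingers": 48},
    {"x": 0,"y": 0,"z": 0,"ax": 0,"ay": 0,"az": 0,"fingers": 56},
    {"x": 0,"y": 0,"z": 0,"ax": 0,"ay": 0,"az": 0,"fingers": 58},
    {"x": 0,"y": 0,"z": -10,"ax": 0,"ay": 0,"az": 0,"fingers": 58},
    {"x": 0,"y": 0,"z": -30,"ax": 0,"ay": 0,"az": 0,"fingers": 58},
    {"x": 0,"y": 0,"z": -40,"ax": 0,"ay": 0,"az": 0,"fingers": 45},
    {"x": 0,"y": 0,"z": 0,"ax": 0,"ay": 0,"az": 0,"fingers": 40},
  ],
  force=20,
)

```text
t: 42.5
eef_pos: [0.4527, -0.1238, 0.0972]
tool_rot: [0.003, 0.737, 0.676, 0.002]
contact_force: [1.1, 0.1, 0.5]
gripper_width: 0.467
grasp_force: 0.0
```

```bash
python3 p.py 5 0.4315 0.0459 0.09 90 lin
```

```text
at [ 0.4527 -0.1238  0.0972] 85.0 tiltz [ 0.008 -0.002 -1.   ]
x 33.4 y -7.2 z 1.4 az -1.00
x 33.6 y -6.6 z 1.4 az -1.00
x 33.7 y -6.0 z 1.4 az -1.00
x 33.8 y -5.4 z 1.4 az -1.00
x 33.9 y -4.8 z 1.4 az -1.00
```

Emit:
jog_arm(
  rows=[
    {"x": 33,"y": -7,"z": 0,"ax": 0,"ay": 0,"az": -1,"fingers": 40},
    {"x": 34,"y": -7,"z": 0,"ax": 0,"ay": 0,"az": -1,"fingers": 40},
    {"x": 34,"y": -6,"z": 0,"ax": 0,"ay": 0,"az": -1,"fingers": 40},
    {"x": 34,"y": -5,"z": 0,"ax": 0,"ay": 0,"az": -1,"fingers": 40},
    {"x": 34,"y": -5,"z": 0,"ax": 0,"ay": 0,"az": -1,"fingers": 40},
    {"x": 0,"y": 0,"z": 25,"ax": 0,"ay": 0,"az": 0,"fingers": 40},
    {"x": 0,"y": 0,"z": 25,"ax": 0,"ay": 0,"az": 0,"fingers": 40},
    {"x": 0,"y": 0,"z": 0,"ax": 0,"ay": 0,"az": 0,"fingers": 40},
  ],
)

```text
t: 43.3
eef_pos: [0.4261, 0.0469, 0.0407]
tool_rot: [-0.001, 0.707, 0.708, -0.002]
contact_force: [0.3, -0.3, 0.2]
gripper_width: 0.47
grasp_force: 0.0
```

```bash
python3 p.py 1 0.4315 0.0459 0.002 90 lin; python3 - <<'E'
from h import *
# choke untouched? and placed parts check
snap("scene","s12"); c=load("s12"); p=c["pixels"].astype(int); a=load("scene0")["pixels"].astype(int)
d=np.abs(a-p).sum(2); print("choke diff",(d[237:247,337:347]>90).sum(),"tin",(d[174:187,414:429]>90).sum())
yel=(p[:,:,0]>170)&(p[:,:,1]>140)&(p[:,:,2]<110); y,x=np.where(yel[190:225,365:400]); print("yellow",x.mean()+365 if len(x) else None,y.mean()+190 if len(x) else None,len(x))
print(proj(c,[[.4486,-.123,.038],[.4486+.0021,-.123+.0229,.021],[.4486-.0021,-.123-.0229,.021]]).round(1))
g=p[200:222,373:400]; print('\n'.join(''.join('Y' if (v[0]>150 and v[2]<120 and v[1]>120) else 'w' if v.min()>170 else '#' if v.max()<90 else '.' for v in r) for r in g))
E
```

```text
at [0.4261 0.0469 0.0407] 90.1 tiltz [-0.005 -0.001 -1.   ]
x -1.0 y 5.4 z 38.7 az 0.07
choke diff 65 tin 0
yellow 385.1111111111111 214.77777777777777 9
[[387.  212.8]
 [379.9 218.4]
 [392.8 214.5]]
.............w......##....#
.........ww..w......##....#
......w.......##....##..#..
..ww..w.#.....#.....##..www
.......##.....#..#...wwwwww
.##....##.....#..wwwwwwwwww
.#.....##.#...ww.wwwwwwwwww
.#.....#..wwwwwwwwwwwwwwwww
.#.....ww.wwwwwwwwwwwwwwwww
#..www.ww..w.....w.wwwwwwww
wwwwww..............wwwwwww
wwwwww.#...........Ywwwwwww
wwwwww.#.............www.YY
wwwwwwYY#..............YY.Y
.....w.Y.#.................
#.......Y#.................
....##..YY#..........#.....
..####...Y.#.......###.....
..#####...Y##.#.######.....
....###...Y###########....Y
#...####...###########.....
#....####..##########.##...
```

Emit:
jog_arm(
  rows=[
    {"x": -1,"y": 5,"z": 8,"ax": 0,"ay": 0,"az": 0,"fingers": 40},
    {"x": 0,"y": 0,"z": 10,"ax": 0,"ay": 0,"az": 0,"fingers": 40},
    {"x": 0,"y": 0,"z": 10,"ax": 0,"ay": 0,"az": 0,"fingers": 40},
    {"x": 0,"y": 0,"z": 5,"ax": 0,"ay": 0,"az": 0,"fingers": 40},
    {"x": 0,"y": 0,"z": 3,"ax": 0,"ay": 0,"az": 0,"fingers": 40},
    {"x": 0,"y": 0,"z": 0,"ax": 0,"ay": 0,"az": 0,"fingers": 40},
    {"x": 0,"y": 0,"z": 0,"ax": 0,"ay": 0,"az": 0,"fingers": 40},
    {"x": 0,"y": 0,"z": 0,"ax": 0,"ay": 0,"az": 0,"fingers": 40},
  ],
)

```text
t: 44.15
eef_pos: [0.4335, 0.0461, 0.0068]
tool_rot: [0.0, 0.707, 0.707, 0.0]
contact_force: [0.1, 0.0, -0.6]
gripper_width: 0.469
grasp_force: 0.0
```

```bash
python3 p.py 1 0.4315 0.0459 0.003 90 lin
```

```text
at [0.4335 0.0461 0.0068] 90.0 tiltz [ 0.001  0.    -1.   ]
x -0.2 y -2.0 z 3.8 az -0.00
```

Emit:
jog_arm(
  rows=[
    {"x": 0,"y": -2,"z": 2,"ax": 0,"ay": 0,"az": 0,"fingers": 40},
    {"x": 0,"y": 0,"z": 2,"ax": 0,"ay": 0,"az": 0,"fingers": 30},
    {"x": 0,"y": 0,"z": 0,"ax": 0,"ay": 0,"az": 0,"fingers": 25},
    {"x": 0,"y": 0,"z": 0,"ax": 0,"ay": 0,"az": 0,"fingers": 20},
    {"x": 0,"y": 0,"z": 0,"ax": 0,"ay": 0,"az": 0,"fingers": 15},
    {"x": 0,"y": 0,"z": 0,"ax": 0,"ay": 0,"az": 0,"fingers": 8},
    {"x": 0,"y": 0,"z": 0,"ax": 0,"ay": 0,"az": 0,"fingers": 5},
    {"x": 0,"y": 0,"z": 0,"ax": 0,"ay": 0,"az": 0,"fingers": 5},
  ],
)

```text
t: 44.95
eef_pos: [0.4313, 0.046, 0.0026]
tool_rot: [0.0, 0.707, 0.707, -0.0]
contact_force: [-0.7, 0.2, 1.8]
gripper_width: 0.2
grasp_force: 19.6
```

Emit:
jog_arm(
  rows=[
    {"x": 0,"y": 0,"z": 0,"ax": 0,"ay": 0,"az": 0,"fingers": 5},
    {"x": 0,"y": 0,"z": 0,"ax": 0,"ay": 0,"az": 0,"fingers": 5},
    {"x": 0,"y": 0,"z": 0,"ax": 0,"ay": 0,"az": 0,"fingers": 5},
    {"x": 0,"y": 0,"z": 0,"ax": 0,"ay": 0,"az": 0,"fingers": 5},
    {"x": 0,"y": 0,"z": 0,"ax": 0,"ay": 0,"az": 0,"fingers": 5},
    {"x": 0,"y": 0,"z": 0,"ax": 0,"ay": 0,"az": 0,"fingers": 5},
    {"x": 0,"y": 0,"z": 0,"ax": 0,"ay": 0,"az": 0,"fingers": 5},
    {"x": 0,"y": 0,"z": 0,"ax": 0,"ay": 0,"az": 0,"fingers": 5},
  ],
)

```text
t: 45.75
eef_pos: [0.4313, 0.046, 0.0025]
tool_rot: [0.0, 0.707, 0.707, 0.0]
contact_force: [-1.7, -0.3, 4.1]
gripper_width: 0.198
grasp_force: 19.7
```

Emit:
jog_arm(
  rows=[
    {"x": 0,"y": 0,"z": -5,"ax": 0,"ay": 0,"az": 0,"fingers": 5},
    {"x": 0,"y": 0,"z": -15,"ax": 0,"ay": 0,"az": 0,"fingers": 5},
    {"x": 0,"y": 0,"z": -30,"ax": 0,"ay": 0,"az": 0,"fingers": 5},
    {"x": 0,"y": 0,"z": -30,"ax": 0,"ay": 0,"az": 0,"fingers": 5},
    {"x": 0,"y": 0,"z": -20,"ax": 0,"ay": 0,"az": 0,"fingers": 5},
    {"x": -20,"y": 3,"z": 0,"ax": 0,"ay": 0,"az": 0.5,"fingers": 5},
    {"x": -30,"y": 4,"z": 0,"ax": 0,"ay": 0,"az": 1,"fingers": 5},
    {"x": -30,"y": 4,"z": 0,"ax": 0,"ay": 0,"az": 1,"fingers": 5},
  ],
)

```text
t: 46.55
eef_pos: [0.4416, -0.0349, 0.1031]
tool_rot: [0.0, 0.722, 0.692, 0.0]
contact_force: [0.4, 0.1, -0.4]
gripper_width: 0.196
grasp_force: 19.6
```

```bash
python3 p.py 5 0.4439 -0.1748 0.10 84.8 lin
```

```text
at [ 0.4416 -0.0349  0.1031] 87.5 tiltz [ 0.001 -0.    -1.   ]
x -27.9 y 1.7 z 0.6 az 0.55
x -27.9 y 1.9 z 0.6 az 0.55
x -27.9 y 2.2 z 0.6 az 0.55
x -27.9 y 2.5 z 0.6 az 0.55
x -27.9 y 2.7 z 0.6 az 0.55
```

Emit:
jog_arm(
  rows=[
    {"x": -28,"y": 2,"z": 0,"ax": 0,"ay": 0,"az": 0.6,"fingers": 5},
    {"x": -28,"y": 2,"z": 0,"ax": 0,"ay": 0,"az": 0.6,"fingers": 5},
    {"x": -28,"y": 2,"z": 0,"ax": 0,"ay": 0,"az": 0.5,"fingers": 5},
    {"x": -28,"y": 2,"z": 0,"ax": 0,"ay": 0,"az": 0.5,"fingers": 5},
    {"x": -28,"y": 3,"z": 0,"ax": 0,"ay": 0,"az": 0.5,"fingers": 5},
    {"x": 0,"y": 0,"z": 25,"ax": 0,"ay": 0,"az": 0,"fingers": 5},
    {"x": 0,"y": 0,"z": 15,"ax": 0,"ay": 0,"az": 0,"fingers": 5},
    {"x": 0,"y": 0,"z": 0,"ax": 0,"ay": 0,"az": 0,"fingers": 5},
  ],
)

```text
t: 47.35
eef_pos: [0.4418, -0.1743, 0.061]
tool_rot: [-0.002, 0.739, 0.674, -0.001]
contact_force: [-0.2, 1.3, -0.3]
gripper_width: 0.199
grasp_force: 19.6
```

```bash
python3 p.py 1 0.4439 -0.1748 0.007 84.8 lin
```

```text
at [ 0.4418 -0.1743  0.061 ] 84.8 tiltz [-0.003  0.001 -1.   ]
x -0.3 y 2.1 z 54.0 az -0.02
```

Emit:
jog_arm(
  rows=[
    {"x": 0,"y": 1,"z": 14,"ax": 0,"ay": 0,"az": 0,"fingers": 5},
    {"x": 0,"y": 0,"z": 14,"ax": 0,"ay": 0,"az": 0,"fingers": 5},
    {"x": 0,"y": 0,"z": 10,"ax": 0,"ay": 0,"az": 0,"fingers": 5},
    {"x": 0,"y": 0,"z": 7,"ax": 0,"ay": 0,"az": 0,"fingers": 5},
    {"x": 0,"y": 0,"z": 4,"ax": 0,"ay": 0,"az": 0,"fingers": 5},
    {"x": 0,"y": 0,"z": 2,"ax": 0,"ay": 0,"az": 0,"fingers": 5},
    {"x": 0,"y": 0,"z": 0,"ax": 0,"ay": 0,"az": 0,"fingers": 5},
    {"x": 0,"y": 0,"z": 0,"ax": 0,"ay": 0,"az": 0,"fingers": 5},
  ],
)

```text
t: 48.15
eef_pos: [0.4446, -0.1747, 0.0118]
tool_rot: [0.0, 0.738, 0.674, 0.0]
contact_force: [0.5, -0.4, -0.8]
gripper_width: 0.196
grasp_force: 19.6
```

Emit:
jog_arm(
  rows=[
    {"x": 0,"y": 0,"z": 2,"ax": 0,"ay": 0,"az": 0,"fingers": 5},
    {"x": 0,"y": 0,"z": 1.5,"ax": 0,"ay": 0,"az": 0,"fingers": 5},
    {"x": 0,"y": 0,"z": 0.8,"ax": 0,"ay": 0,"az": 0,"fingers": 5},
    {"x": 0,"y": 0,"z": 0.5,"ax": 0,"ay": 0,"az": 0,"fingers": 5},
    {"x": 0,"y": 0,"z": 0.4,"ax": 0,"ay": 0,"az": 0,"fingers": 5},
    {"x": 0,"y": 0,"z": 0,"ax": 0,"ay": 0,"az": 0,"fingers": 5},
    {"x": 0,"y": 0,"z": 0,"ax": 0,"ay": 0,"az": 0,"fingers": 5},
    {"x": 0,"y": 0,"z": 0,"ax": 0,"ay": 0,"az": 0,"fingers": 5},
  ],
)

```text
t: 48.95
eef_pos: [0.4443, -0.1747, 0.0065]
tool_rot: [0.0, 0.738, 0.674, -0.0]
contact_force: [-1.6, 0.9, 5.7]
gripper_width: 0.197
grasp_force: 20.1
```

Contact on the disc, so I release, rise and move clear.

Emit:
jog_arm(
  rows=[
    {"x": 0,"y": 0,"z": -0.4,"ax": 0,"ay": 0,"az": 0,"fingers": 18},
    {"x": 0,"y": 0,"z": 0,"ax": 0,"ay": 0,"az": 0,"fingers": 25},
    {"x": 0,"y": 0,"z": 0,"ax": 0,"ay": 0,"az": 0,"fingers": 35},
    {"x": 0,"y": 0,"z": 0,"ax": 0,"ay": 0,"az": 0,"fingers": 40},
    {"x": 0,"y": 0,"z": 0,"ax": 0,"ay": 0,"az": 0,"fingers": 40},
    {"x": 0,"y": 0,"z": -10,"ax": 0,"ay": 0,"az": 0,"fingers": 40},
    {"x": 0,"y": 0,"z": -30,"ax": 0,"ay": 0,"az": 0,"fingers": 40},
    {"x": 0,"y": 0,"z": -40,"ax": 0,"ay": 0,"az": 0,"fingers": 40},
  ],
)

```text
t: 49.75
eef_pos: [0.443, -0.1741, 0.087]
tool_rot: [-0.002, 0.738, 0.674, -0.001]
contact_force: [0.8, -0.7, -0.3]
gripper_width: 0.472
grasp_force: 0.0
```

Emit:
jog_arm(
  rows=[
    {"x": 0,"y": 0,"z": -40,"ax": 0,"ay": 0,"az": 0,"fingers": 40},
    {"x": 40,"y": 4,"z": -10,"ax": 0,"ay": 0,"az": 0,"fingers": 40},
    {"x": 40,"y": 4,"z": 0,"ax": 0,"ay": 0,"az": -2,"fingers": 40},
    {"x": 40,"y": 2,"z": 0,"ax": 0,"ay": 0,"az": -2,"fingers": 40},
    {"x": 40,"y": 2,"z": 0,"ax": 0,"ay": 0,"az": -2,"fingers": 40},
    {"x": 40,"y": 0,"z": 0,"ax": 0,"ay": 0,"az": -2,"fingers": 40},
    {"x": 40,"y": 0,"z": 0,"ax": 0,"ay": 0,"az": -2,"fingers": 40},
    {"x": 40,"y": 0,"z": 0,"ax": 0,"ay": 0,"az": -2,"fingers": 40},
  ],
)

```text
t: 50.55
eef_pos: [0.4606, 0.1054, 0.1375]
tool_rot: [0.0, 0.663, 0.748, 0.0]
contact_force: [1.2, 0.2, 0.0]
gripper_width: 0.469
grasp_force: 0.0
```

Emit:
jog_arm(
  rows=[
    {"x": 40,"y": 0,"z": 0,"ax": 0,"ay": 0,"az": -2,"fingers": 40},
    {"x": 40,"y": 0,"z": 0,"ax": 0,"ay": 0,"az": -2,"fingers": 40},
    {"x": 40,"y": 0,"z": 0,"ax": 0,"ay": 0,"az": -2,"fingers": 40},
    {"x": 0,"y": 0,"z": 0,"ax": 0,"ay": 0,"az": 0,"fingers": 40},
    {"x": 0,"y": 0,"z": 0,"ax": 0,"ay": 0,"az": 0,"fingers": 40},
    {"x": 0,"y": 0,"z": 0,"ax": 0,"ay": 0,"az": 0,"fingers": 40},
    {"x": 0,"y": 0,"z": 0,"ax": 0,"ay": 0,"az": 0,"fingers": 40},
    {"x": 0,"y": 0,"z": 0,"ax": 0,"ay": 0,"az": 0,"fingers": 40},
  ],
)

```text
t: 51.35
eef_pos: [0.4428, 0.2211, 0.1367]
tool_rot: [0.0, 0.625, 0.781, -0.0]
contact_force: [-0.4, 0.2, -0.5]
gripper_width: 0.47
grasp_force: 0.0
```

```bash
cat > v.py <<'E'
from h import *
s=snap("scene","s20");t=snap("top","t20")
C=np.array([.4475,-.1792]);X=np.array([.996,-.0906]);Y=np.array([.0906,.996])
def rect(c,z):  # rectify chassis plane at height z: rows chassis x from +50 to -50, cols y +110..-110, 4mm cells
    xs=np.arange(50,-54,-4);ys=np.arange(110,-114,-4)
    P=[list(C+X*x*.001+Y*y*.001)+[z] for x in xs for y in ys]
    uv=proj(c,P).astype(np.float32).reshape(len(xs),len(ys),2)
    return cv2.remap(c["pixels"],uv[...,0],uv[...,1],cv2.INTER_LINEAR).astype(int)
def ch(v):
    r,g,b=v
    if r<95 and g<95 and b<95: return '#'
    if b-r>60 and b>140: return 'B'
    if r-b>90 and r>200 and g<185: return 'O'
    if r-b>60 and g-b>40: return 'Y'
    if g-r>50: return 'G'
    if r-b>25: return 'c'
    return 'w' if min(v)>225 else '.'
for n,c in(("top z.042",t),):
    r=rect(c,.042); print(n); print('\n'.join(''.join(ch(v) for v in q) for q in r))
r=rect(t,.0085); print("top z.0085"); print('\n'.join(''.join(ch(v) for v in q) for q in r[8:19]))
r=rect(s,.042); print("scene z.042"); print('\n'.join(''.join(ch(v) for v in q) for q in r))
E
python3 v.py; python3 -c "
from p import *
print(state()[0])"
```

```text
top z.042
...###.....#......##.............#......................
.###.########.#########################################.
........................................................
........................................................
........................................................
........................................................
........................................................
.G..G...................................................
.G..G...................................................
#GGGG..###............................############......
.GG.G.###c........................BB..############......
##.....#YY........cc...ccOOc......BB..############......
###.#.##YY........cY..cOOcOOc.....BB..############......
###.#.##YY........cc..OOc..cO.....BB..############......
###..###YY........cc.cOccOc.Yc....B...############......
###.####YY........cc.cOccOccOc....BB..############......
###...##cY........cc.cOO..#YOc....BB..############......
###...###c............cOOYOOO.....BB..############......
###.#.####.............cOOOY......BB#.###########.......
###.G.#
[... 1858 characters left out ...]
c..............#.#####.#########BBBBBB
#G####YYY........c...........wBB##w.##############BBBBBB
GG###YYYY............c.w......BB#.w##############.BBBBBB
...##cYYY..........YYcc.......BBYcw.#############.BBBBBB
..###YYYY........wOOOccc......BB#.w.#############.BBBBBB
GG###YYY#........cYO..Yccc....BB#..#############.wBBBBBB
..###YYc##.......OYO.Yc#OY...BBB##.############.w.BBBBBB
G.###YY###.....#.OYOcc.cOc....BBc..#.##..#..#...w.BBBBBB
GG###c####.......cYOO#YOYc....BB#.#.#.#..#....#...BBBBBB
..########........YYYOYYY.....BB##############....BBBBBB
..###.............wYYOYY......BB.G#GG#BG.BGB.....wBBBBBB
#########.....#......w........BBBBBBBBBBBBBBBB....BBBBBB
[0.44263292 0.22163022 0.13670144]
```

```bash
python3 -c "
from station import bot
print(bot.hand_in())"
```

```text
the job is handed in; nothing more can be done
None
```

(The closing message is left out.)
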